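Hook a dropped lock ring out from under the scanner guard

ROBOT

A 7-joint arm with a two-finger parallel gripper is mounted at the origin on the work surface. World frame = base frame: x ahead of the robot, y to its left, z up, the work surface at z = 0. Lengths are in m, angles in rad, forces in N, time in s.
With the tool pointing down it reaches from about 0.425 to 0.875 m from the base axis. Payload 4.7 kg.
Tool frame: the origin (TCP) lies on the centre line of the jaws, within the pads' length; the fingertips stand 19 mm ahead of it and the grasp point (between the pads) is the TCP (ctrl.nose_length is the distance from the TCP to the fingertips, in m); z points along the fingers, x is the direction in which the jaws open and shut, and the axes are right-handed (so a half turn about z gives the same grasp; the last joint's range is limited). The gripper opens to 87 mm and grips with 3 to 60 N. Pads are 19 mm wide; open, the fingers measure 117 mm over their backs; the gripper's body (75 mm by 190 mm) begins 51 mm behind the grasp point.
Start: joints at [1.163, 0.321, -0.07, 1.45, 0.023, 1.371, -0.057], TCP at [0.266, -0.593, 0.211] pointing down, gripper open.
Joint ranges: [-2.86, 2.86], [-0.3, 2.09], [-1.38, 1.24], [0.06, 2.45], [-1.56, 4.7], [0.09, 2.05], [-2.69, 2.69]. Speed limits (rad/s): [2.57, 2.57, 3.14, 3.14, 3.14, 3.14, 3.14].

INTERFACE

Orientations are given as a rotation vector (axis times angle).
In Python, from bench import ctrl gives the robot as it stands. The module is installed in compiled form; this text tells all that it offers.
- The arm moves only by the shell command python3 -m crank 'ROWS' [OPENING] [FORCE]. ROWS is a JSON object of lists of equal length, an entry for each row: "dp": the shift along the tool's x, y, z in cm, a list of three; "delta_rot": the turn, a rotation vector about the tool's x, y, z in rad, a list of three. In form: {"dp": [[x, y, z], ...], "delta_rot": [[rx, ry, rz], ...]}. A call has exactly 8 rows; each row shifts and turns the commanded pose from where the row before left it, along the tool's axes as they then stand; what a row does not reach is not made up. A row lasts 1/10 s, in which the tool goes at most 50 mm and 8.59 degrees, less where a joint would pass 70% of its speed; a pose out of reach is approached as far as the arm can. A call with a gripper value outside its range is refused whole. OPENING is the finger opening in cm, from 0 to 8.7, set as the call begins (- or left out, the last holds). The fingers move at their own pace and stop on an object; FORCE is the grip in N (left out, the last holds). Time passes only in rows, so rows that do not move let the fingers close, or fill a call up. It gives the time, the measured TCP pose, the force and the opening at its end, in the units of the state.
- ctrl.get_state(): the state, without advancing time (a new reading comes with each control period).
- ctrl.get_image(name): name is "scene" or "top"; returns the picture (400x640x3 uint8, blue, green, red); there is no depth.
- ctrl.camera_info(name): a dict with "camera_matrix" (3x3 intrinsics, pixels), "D" ([k1, k2, p1, p2, k3] as OpenCV has them; the pictures are not rectified), "xyz" and "orientation" of the camera in the world. Camera axes: x right, y down, z forward; pixel columns grow to the right and rows downward; lengths in m; the calibration is good to about 2 mm. A picture is of the moment at which its call begins. camera_info takes no time and is no camera call.
- ctrl.close_job(): hands the job in, once; it reports no verdict.
The state is a dict: "time": time; "joint_positions": joint angles; "qd": joint speeds; "joint_torque": joint torques, N m; "position": TCP position; "tool_rot": TCP orientation; "ft_force": force on the tool from outside, world axes, zero at the start; "torque": the same for the moment, N m; "grip_width": opening from 0.0 (shut) to 1.0 (fully open).
Only numpy, scipy, OpenCV 4.12 (cv2) and the standard library are available. Lean on these libraries where they do the work, as an engineer would, in place of code of your own. Each camera call takes 0.05 s, during which the arm holds its last target.

TASK

The brass ring has rolled under the fixed wire guard of the bench scanner. Take the hooked rod from its rest, reach it in through the front opening, hook the ring and draw it out over the sill until it lies flat and wholly on the white pad, touching the ring only with the rod. Then put the rod away standing hook-down in the blue pot, and leave the other things on the bench where they are.

Things in the scene. Friction and masses are not known exactly. Their poses are not given: they have to be found in the camera images.
- ring_center (a point): brass lock ring lying flat, outer diameter 50, hole diameter 32, 12 high, about 80 g; this point is the centre of the hole, half-way up (6 above the bench). It starts under the guard, its centre 75 to 105 behind the front opening.
- rod_grip (a point): hooked rod, 130 g; this point is on the axis of its orange handle, the place to grip (balance point some 43 towards the hook). x axis: along the rod AWAY from the hook, to the butt; z is up on the rest, the hook points to -z. Handle 18 wide (y), 20 tall (z), from x=-45 to +75. It starts level on its rest, axis 65 above the bench, and can turn a little in the grip when the hook is pushed.
- hook_tip (a point): lowest point of the hook's round end, at (-205, 0, -30) in rod_grip's axes; same axes. From the handle a ferrule of 15 diameter runs to x=-57, then a straight 8 mm steel rod to x=-205, where a square bend turns it to -z; the hook is 8 thick and reaches 30 below the axis.
- rest: fixed grey rest, base 165 x 56; origin on the bench under rod_grip's start, axes as the rod there. A post under the handle at x=+45 to +65 (cheeks 36 wide over all, 67 high) and one under the thin rod at x=-85 to -71 (28 wide, 72 high); between x=-45 and +40 the handle is free at both sides. The rod lifts straight up out of it.
- guard: fixed wire guard, scanner behind; origin on the bench mid-bay, +x points inwards from the opening to the scanner. Bay 200 deep, corner posts at y=+-135 (12 wide), open in front (x=-100) under a yellow beam, underside 81 and top 93 above the bench; roof of 5 mm bars 22 apart at 85 to 90, bars at the sides, scanner 165 high from x=+100 to +230.
- opening (a point): middle of the front opening, on the bench, at x=-100 of the guard; axes of the guard. A sill 3 high with ramped sides, 27 wide (x), runs across the opening here; the bench is level at height 0 on both sides of it.
- pad (a point): centre of the white pad with a blue border printed flat on the bench in front of the opening, 130 (x) x 160 (y), axes of the guard
- pot: fixed blue round pot, origin on the bench under its axis; outer diameter 80, wall 4, 120 high, inner floor about 5 above the bench; open at the top
- cap: bystander: black lens cap under the guard, 36 diameter, 10 high; origin under its centre
- jar: bystander: amber jar, 52 diameter, 75 high; origin under its centre
- loupe: bystander: dark magnifier, 42 diameter, 36 high; origin under its centre
- driver: bystander: screwdriver with green handle lying on the bench, about 200 long
- scalebar: bystander: aluminium scale bar 150 x 22 x 6 lying on the bench; origin under its centre
- specbox: bystander: cardboard box 90 x 60 x 45; origin under its centre
- ring: the same ring; origin at the centre of its underside
- hookrod: the same hooked rod; origin and axes as rod_grip

How it is judged:
On the way, in this order (a step that is already met when the one before it is completed fails the run):
1. the hook is in under the guard, in low behind the opening (x of hook_tip in the frame of opening above 0.03 m and height (world z) of hook_tip below 0.05 m), for 0.1 s.
2. the ring lies flat and wholly on the pad (x of ring_center in the frame of pad between -0.042 and 0.042 m and y of ring_center in the frame of pad between -0.057 and 0.057 m and height (world z) of ring_center below 0.012 m and angle between ring_center's own z axis and vertical below 0.1 rad), for 0.2 s.
At the end, for the whole second after the job is handed in: The ring lies flat and at rest on the pad (centre within 42 mm along x and 57 mm along y of the centre of the pad, so at most 2 mm over its edge), and the released rod stands at rest in the pot, hook end down within 40 mm of the bench, leaning less than 40 degrees (all of step 2 and linear speed of ring below 0.01 m/s and horizontal distance between hook_tip and pot below 0.045 m and height (world z) of hook_tip below 0.04 m and angle between rod_grip's own x axis and vertical below 0.7 rad and linear speed of hookrod below 0.02 m/s); the robot touches nothing.
It fails at once if the gripper or arm touches the ring (contact force between any of the fingers, the arm and ring above 0.3 N).
It fails at once if another thing on the bench is moved more than 25 mm (distance of any of cap, jar, loupe, driver, scalebar, specbox from where it was at the start of the episode above 0.025 m).
It also fails if it takes over 61 s, if anything falls off the work surface, if the arm or the gripper's body presses on something with over 40 N, if the wrist force passes 120 N, or if a joint passes its speed limit or range.

## Working session

There is one attempt and no reset: what is moved stays moved. The work goes in short steps, Python scripts to look and compute and a shell command to move; the robot and the scene stay as the last step left them, time stands still between calls to the robot, and variables do not carry over. Pictures are saved under pics/ and viewed, and the job is handed in when it is done.

```bash
mkdir -p pics; python3 - <<'E'
from bench import ctrl
import cv2
for n in("scene","top"):
    cv2.imwrite(f"pics/{n}0.png",ctrl.get_image(n)); c=ctrl.camera_info(n); print(n,c)
print(ctrl.get_state(),ctrl.nose_length)
E
```

```text
scene {'camera_matrix': array([[386.33145589,   0.        , 325.52555544],
       [  0.        , 386.33145589, 200.61127377],
       [  0.        ,   0.        ,   1.        ]]), 'D': array([-0.04947209,  0.        ,  0.        ,  0.        ,  0.        ]), 'xyz': array([ 1.41983945, -0.58418758,  0.68130585]), 'orientation': array([-1.90825118, -1.05238564,  0.55713997])}
top {'camera_matrix': array([[515.455074  ,   0.        , 325.14878455],
       [  0.        , 515.455074  , 198.02491383],
       [  0.        ,   0.        ,   1.        ]]), 'D': array([0.02012913, 0.        , 0.        , 0.        , 0.        ]), 'xyz': array([ 0.43261656, -0.04906381,  1.25396887]), 'orientation': array([-2.18858556,  2.12522506, -0.17161248])}
{'time': 0.1, 'joint_positions': array([ 1.16305761,  0.32175192, -0.07009365,  1.45155956,  0.02259974,
        1.37076425, -0.05689546]), 'qd': array([-0.00108269, -0.00130974, -0.00102895, -0.00432121, -0.00195098,
        0.00225081, -0.00275855]), 'joint_torque': array([-3.89737488e-04, -4.92571807e+01, -4.06008437e-01, -3.13398314e+01,
       -6.41197152e-02,  3.94538802e-02,  3.96765040e-05]), 'position': array([ 0.2658884 , -0.59257538,  0.20996568]), 'tool_rot': array([-2.63661449e+00,  1.70661889e+00,  2.30843662e-03]), 'ft_force': array([ 0.139045  ,  0.0276445 , -0.25221067]), 'torque': array([-0.00920357, -0.02788685,  0.0042441 ]), 'grip_width': 0.9976949146501438} 0.019
```

View pics/scene0.png

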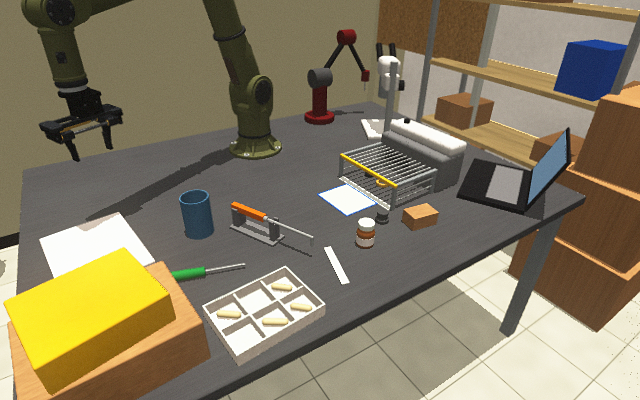

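View pics/top0.png

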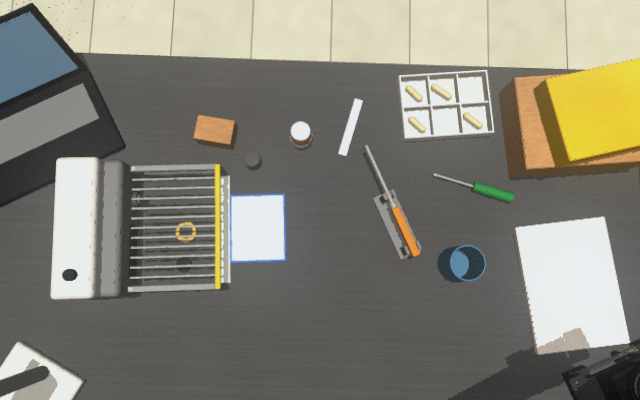

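Top view: ring (186,232), cap (184,264) and a dark thing near (140,198) under the guard, pad (258,228), rod from butt (415,253) to hook (367,148), pot (466,262). Now I measure these.

```bash
cat > h.py <<'E'
import numpy as np, cv2
from scipy.spatial.transform import Rotation as R
from bench import ctrl
def ray(n,uv):
    c=ctrl.camera_info(n)
    p=cv2.undistortPoints(np.array(uv,float).reshape(-1,1,2),c["camera_matrix"],c["D"]).reshape(-1,2)
    d=np.c_[p,np.ones(len(p))]
    return c["xyz"],R.from_rotvec(c["orientation"]).apply(d)
def onz(n,uv,z):
    o,d=ray(n,uv); return o+d*((z-o[2])/d[:,2])[:,None]
def two(a,b):
    o1,d1=ray("top",[a]);o2,d2=ray("scene",[b]);d1=d1[0];d2=d2[0]
    A=np.c_[d1,-d2];s=np.linalg.lstsq(A,o2-o1,rcond=None)[0]
    p,q=o1+s[0]*d1,o2+s[1]*d2
    return (p+q)/2,np.linalg.norm(p-q)
def mask(img,lo,hi,roi=None):
    m=cv2.inRange(cv2.cvtColor(img,cv2.COLOR_BGR2HSV),lo,hi)
    if roi:
        k=np.zeros_like(m);x0,y0,x1,y1=roi;k[y0:y1,x0:x1]=255;m&=k
    return m
def pts(m): 
    y,x=np.nonzero(m); return np.c_[x,y].astype(float)
E
python3 - <<'E'
from h import *
np.set_printoptions(precision=4,suppress=True)
im=cv2.imread("pics/top0.png"); 
# handle orange
m=mask(im,(5,180,120),(18,255,255),(370,190,430,262)); r=cv2.minAreaRect(pts(m).astype(np.float32)); print("handle",r,m.sum()/255)
b=cv2.boxPoints(r); print(onz("top",b,.075))
# pad blue
m=mask(im,(100,120,120),(125,255,255),(225,185,295,270)); r=cv2.minAreaRect(pts(m).astype(np.float32)); print("pad",r)
b=cv2.boxPoints(r); w=onz("top",b,0);print(w,w.mean(0))
# yellow beam
m=mask(im,(20,120,100),(32,255,255),(205,155,230,300)); r=cv2.minAreaRect(pts(m).astype(np.float32)); print("beam",r)
w=onz("top",cv2.boxPoints(r),.093);print(w,w.mean(0))
# ring
m=mask(im,(12,100,80),(30,255,255),(165,215,207,250)); p=pts(m); print("ring",p.min(0),p.max(0),p.mean(0)); 
(c,rad)=cv2.minEnclosingCircle(p.astype(np.float32)); print(c,rad,onz("top",[c],.010))
# pot
m=mask(im,(95,80,40),(115,255,255),(430,235,495,290)); r=cv2.fitEllipse(cv2.convexHull(pts(m).astype(np.int32))); print("pot",r,onz("top",[r[0]],.12))
big=cv2.resize(im[130:310,110:310],None,fx=4,fy=4,interpolation=cv2.INTER_CUBIC)[:600];cv2.imwrite("pics/z1.png",big)
big=cv2.resize(im[140:290,345:495],None,fx=4,fy=4,interpolation=cv2.INTER_CUBIC);cv2.imwrite("pics/z2.png",big)
s=cv2.imread("pics/scene0.png")
cv2.imwrite("pics/z3.png",cv2.resize(s[120:240,310:470],None,fx=5,fy=5,interpolation=cv2.INTER_CUBIC))
cv2.imwrite("pics/z4.png",cv2.resize(s[170:270,170:330],None,fx=5,fy=5,interpolation=cv2.INTER_CUBIC))
E
```

```text
handle ((405.3561706542969, 231.38356018066406), (51.14604187011719, 7.945016384124756), 65.55604553222656) 338.0
[[ 0.5769 -0.2217  0.075 ]
 [ 0.585  -0.2383  0.075 ]
 [ 0.4794 -0.2875  0.075 ]
 [ 0.4715 -0.271   0.075 ]]
pad ((257.0518493652344, 227.57369995117188), (67.82880401611328, 55.55763626098633), 88.56790161132812)
[[0.6119 0.1672 0.    ]
 [0.6195 0.0317 0.    ]
 [0.4544 0.0211 0.    ]
 [0.4474 0.1542 0.    ]] [0.5333 0.0935 0.    ]
beam ((217.0, 225.99996948242188), (123.99998474121094, 5.999999046325684), 90.0)
[[0.6676 0.1877 0.093 ]
 [0.668  0.1741 0.093 ]
 [0.3892 0.1583 0.093 ]
 [0.3889 0.1714 0.093 ]] [0.5284 0.1729 0.093 ]
ring [175. 222.] [196. 241.] [185.8443 232.0599]
(185.72640991210938, 231.53018188476562) 10.86328411102295 [[0.5173 0.2624 0.01  ]]
pot ((462.17413330078125, 263.0611267089844), (36.76871871948242, 48.14776611328125), 90.20155334472656) [[ 0.4585 -0.372   0.12  ]]
```

View pics/z1.png

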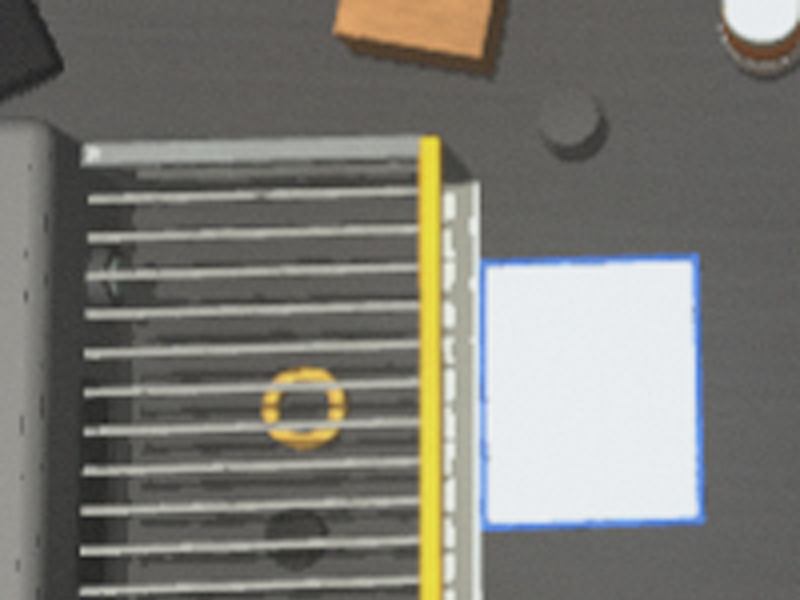

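View pics/z2.png

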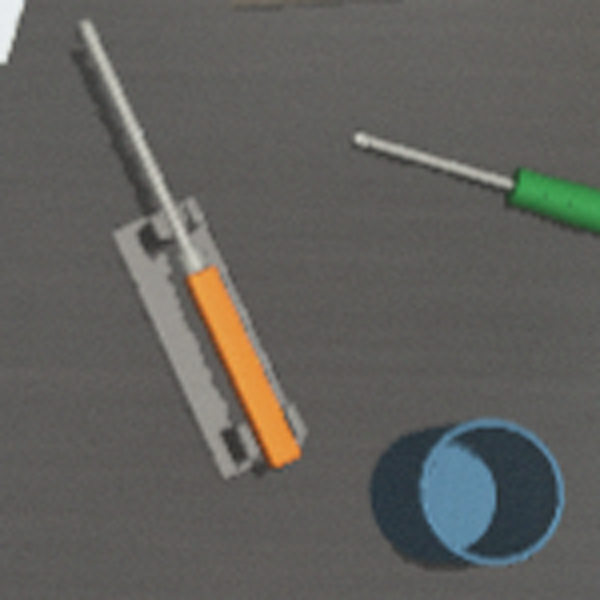

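View pics/z3.png

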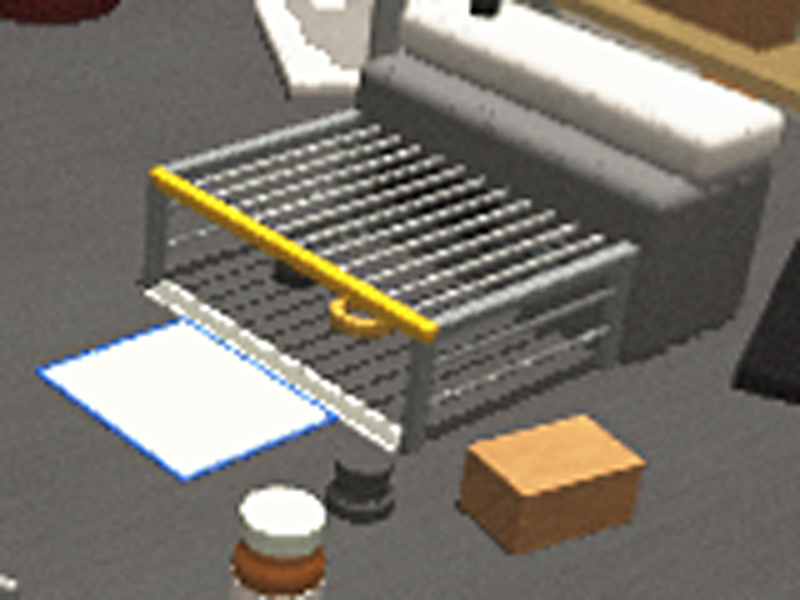

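View pics/z4.png

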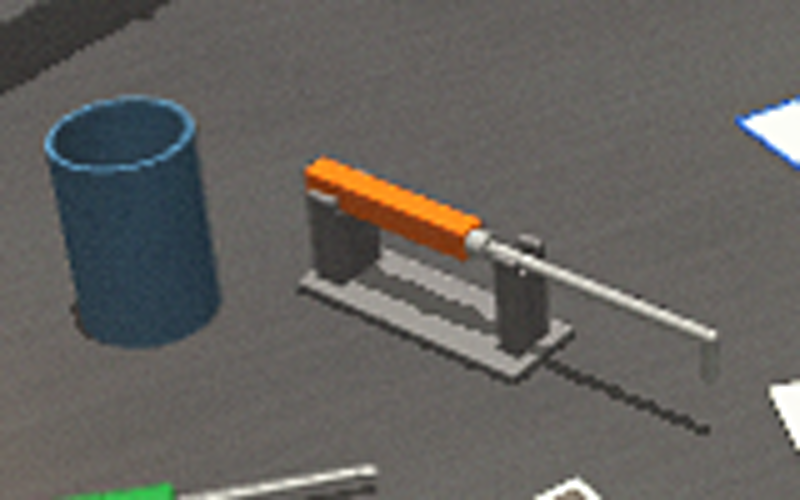

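```bash
python3 - <<'E'
from h import *
np.set_printoptions(precision=4,suppress=True)
im=cv2.imread("pics/top0.png")
# rod axis from top: handle mask line and steel rod line
m=mask(im,(5,180,120),(18,255,255),(370,190,430,262)); w=onz("top",pts(m),.075)[:,:2]
c=w.mean(0); d=np.linalg.svd(w-c)[2][0]; d=d if d[0]<0 else -d
s=(w-c)@d; print("handle c",c,"yaw",np.degrees(np.arctan2(d[1],d[0])),"ext",s.min(),s.max())
g=c+d*((s.min()+s.max())/2-.015); print("grip",g)
e=onz("top",[[366.3,145.5]],.069)[0]; print("end",e,"pred",g-d*.209)
v=g-e[:2]; print("yaw end->grip",np.degrees(np.arctan2(v[1],v[0])),np.linalg.norm(v))
# two views of bend: scene zoom (712,332)/5+(310->170,170)
print(two((366.3,145.5),(170+712/5,170+333/5)))
# butt end top: scene (318,160)
# ring scene check
s=cv2.imread("pics/scene0.png")
m=mask(s,(12,100,80),(30,255,255),(374,176,391,190)); p=pts(m); print("ring scene",p.min(0),p.max(0)); q=(p.min(0)+p.max(0))/2; print(two((185.7,231.5),q),onz("scene",[q],.008))
# pot scene rim centre
print("pot",two((462.2,263.06),(170+118/5,170+135/5)), "rim by zoom",onz("top",[[345+492/4,140+492/4]],.12))
for n,u,z in(("cap",(184.3,264.5),.01),("loupe",(252.5,160.5),.036)): print(n,onz("top",[u],z))
E
```

```text
handle c [ 0.5245 -0.2562] yaw -155.4538374281374 ext -0.062316372944326834 0.05430571785517244
grip [ 0.5417 -0.2483]
end [ 0.7284 -0.1622  0.069 ] pred [ 0.7319 -0.1615]
yaw end->grip -155.24261260522218 0.20558922325112047
(array([ 0.7293, -0.1619,  0.0667]), np.float64(0.0011943688471469528))
ring scene [374. 176.] [390. 187.]
(array([0.5171, 0.2621, 0.0102]), np.float64(0.0008749641153970768)) [[0.5139 0.2644 0.008 ]]
pot (array([ 0.4569, -0.3792,  0.113 ]), np.float64(0.010463783966833127)) rim by zoom [[ 0.459  -0.3848  0.12  ]]
cap [[0.4389 0.2606 0.01  ]]
loupe [[0.6907 0.1079 0.036 ]]
```

```bash
cat >> h.py <<'E'
def go(p,yaw_y=None):
    """print tool-axes shift in cm to p, and rz turn"""
    s=ctrl.get_state(); r=R.from_rotvec(s["tool_rot"]); M=r.as_matrix()
    print("t",round(s["time"],2),"pos",s["position"].round(4),"grip",round(s["grip_width"],3),"F",s["ft_force"].round(2),"tau",s["torque"].round(3))
    print("q",s["joint_positions"].round(3)); print("axes x,y,z rows\n",M.T.round(4))
    y=np.degrees(np.arctan2(M[1,1],M[0,1])); print("yaw of tool y",y.round(2))
    print("dp cm",(M.T@(np.array(p)-s["position"])*100).round(2))
    if yaw_y is not None:
        t=R.from_matrix(np.c_[np.cross([np.cos(np.radians(yaw_y)),np.sin(np.radians(yaw_y)),0],[0,0,-1]),[np.cos(np.radians(yaw_y)),np.sin(np.radians(yaw_y)),0],[0,0,-1]])
        print("delta_rot",(r.inv()*t).as_rotvec().round(4))
    import json; open("log.jsonl","a").write(json.dumps([list(map(float,s[k])) for k in("joint_positions","position","tool_rot")])+"\n")
E
python3 - <<'E'
from h import *
go([.540,-.248,.2],-155.3)
E
```

```text
t 0.1 pos [ 0.2659 -0.5926  0.21  ] grip 0.998 F [ 0.14  0.03 -0.25] tau [-0.009 -0.028  0.004]
q [ 1.163  0.322 -0.07   1.452  0.023  1.371 -0.057]
axes x,y,z rows
 [[ 4.095e-01 -9.123e-01 -1.700e-03]
 [-9.123e-01 -4.095e-01  1.000e-04]
 [-8.000e-04  1.500e-03 -1.000e+00]]
yaw of tool y -155.83
dp cm [-20.21 -39.12   1.03]
delta_rot [ 0.0001  0.0017 -0.0092]
```

```bash
python3 -m crank '{"dp":[[-1.2,-2.5,0],[-2,-4,0],[-2,-4,0],[-2,-4,0],[-2,-4,0],[-2,-4,0],[-2,-4,0],[-2,-4,0]],"delta_rot":[[0,0,0],[0,0,0],[0,0,0],[0,0,0],[0,0,0],[0,0,0],[0,0,0],[0,0,-0.009]]}' 8.7; python3 -c "
from h import *
go([.540,-.248,.13],-155.3)"
```

```text
time: 0.9
position: [0.4828, -0.3279, 0.2107]
tool_rot: [2.645, -1.695, -0.001]
ft_force: [0.3, -0.8, 0.4]
grip_width: 1.004
t 0.9 pos [ 0.4828 -0.3279  0.2107] grip 1.004 F [ 0.28 -0.78  0.36] tau [ 0.007 -0.054  0.003]
q [ 0.796  0.194 -0.28   1.615  0.055  1.341 -0.632]
axes x,y,z rows
 [[ 4.176e-01 -9.086e-01 -3.000e-04]
 [-9.086e-01 -4.176e-01  4.000e-04]
 [-5.000e-04  1.000e-04 -1.000e+00]]
yaw of tool y -155.32
dp cm [-4.87 -8.54  8.06]
delta_rot [ 0.0004  0.0003 -0.0003]
```

```bash
python3 -m crank '{"dp":[[-2,-3.5,0],[-2,-3.5,1],[-0.9,-1.6,2.5],[0,0,3],[0,0,1.5],[0,0,0],[0,0,0],[0,0,0]],"delta_rot":[[0,0,0],[0,0,0],[0,0,0],[0,0,0],[0,0,0],[0,0,0],[0,0,0],[0,0,0]]}'; python3 -c "
from h import *
cv2.imwrite('pics/s1.png',ctrl.get_image('scene'));cv2.imwrite('pics/t1.png',ctrl.get_image('top'))
go([.540,-.248,.065],-155.3)"
```

```text
time: 1.7
position: [0.5405, -0.2502, 0.1326]
tool_rot: [-2.644, 1.697, -0.004]
ft_force: [0.4, -1.0, -0.7]
grip_width: 1.001
t 1.8 pos [ 0.5405 -0.2499  0.1325] grip 0.999 F [-0.81  0.01  0.07] tau [0.003 0.007 0.029]
q [ 0.677  0.273 -0.339  1.685  0.097  1.197 -0.827]
axes x,y,z rows
 [[ 0.4167 -0.909   0.0022]
 [-0.909  -0.4167 -0.0015]
 [ 0.0023 -0.0013 -1.    ]]
yaw of tool y -155.37
dp cm [-0.21 -0.03  6.75]
delta_rot [-0.0015 -0.0022 -0.0012]
```

View pics/s1.png

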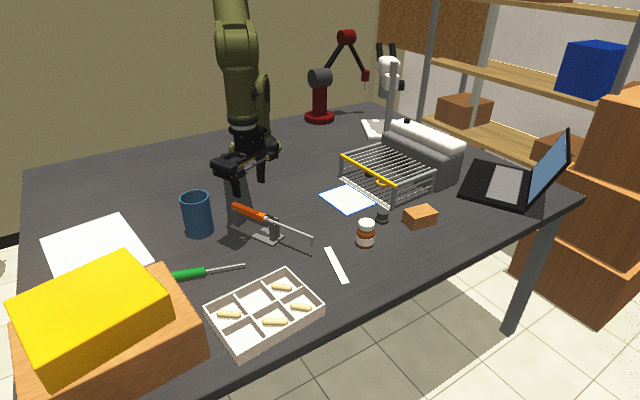

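View pics/t1.png

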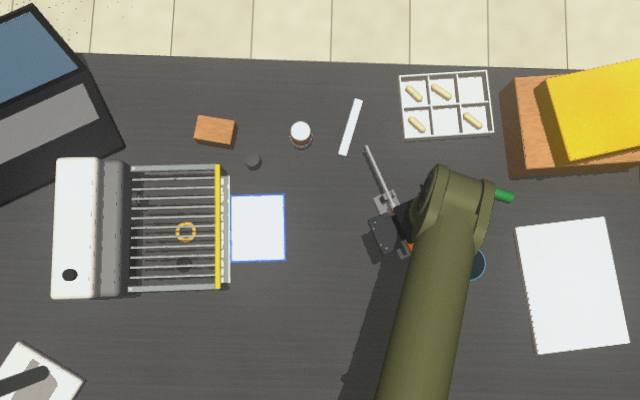

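The gripper stands over the handle (top view about (400,230)), fingers on both sides of it. Next I descend and grip.

```bash
python3 -m crank '{"dp":[[-0.2,0,1],[0,0,2],[0,0,2],[0,0,1.3],[0,0,0.4],[0,0,0],[0,0,0],[0,0,0]],"delta_rot":[[0,0,0],[0,0,0],[0,0,0],[0,0,0],[0,0,0],[0,0,0],[0,0,0],[0,0,0]]}'; python3 -m crank '{"dp":[[0,0,0],[0,0,0],[0,0,0],[0,0,0],[0,0,0],[0,0,0],[0,0,0],[0,0,0]],"delta_rot":[[0,0,0],[0,0,0],[0,0,0],[0,0,0],[0,0,0],[0,0,0],[0,0,0],[0,0,0]]}' 0.5 55;python3 -c "
from h import *
go([.540,-.248,.065],-155.3)"
```

```text
time: 2.6
position: [0.5398, -0.2476, 0.065]
tool_rot: [-2.645, 1.695, -0.003]
ft_force: [0.1, 0.7, -0.1]
grip_width: 1.0
time: 3.4
position: [0.539, -0.2473, 0.0639]
tool_rot: [2.645, -1.695, 0.0]
ft_force: [0.3, -0.0, -0.6]
grip_width: 0.357
t 3.4 pos [ 0.539  -0.2473  0.0639] grip 0.357 F [ 0.35 -0.03 -0.56] tau [-0.018  0.022  0.028]
q [ 0.667  0.335 -0.333  1.755  0.123  1.071 -0.848]
axes x,y,z rows
 [[ 4.176e-01 -9.086e-01  1.000e-04]
 [-9.086e-01 -4.176e-01  0.000e+00]
 [ 0.000e+00 -1.000e-04 -1.000e+00]]
yaw of tool y -155.32
dp cm [ 0.11 -0.06 -0.11]
delta_rot [ 0.     -0.0001 -0.0003]
```

```bash
python3 -m crank '{"dp":[[0,0,0],[0,0,0],[0,0,0],[0,0,0],[0,0,0],[0,0,0],[0,0,-0.5],[0,0,-1.0]],"delta_rot":[[0,0,0],[0,0,0],[0,0,0],[0,0,0],[0,0,0],[0,0,0],[0,0,0],[0,0,0]]}';python3 -c "
from h import *
go([.540,-.248,.15],-155.3)"
```

```text
time: 4.2
position: [0.5384, -0.247, 0.0787]
tool_rot: [2.645, -1.695, -0.003]
ft_force: [0.2, -0.1, -0.4]
grip_width: 0.057
t 4.2 pos [ 0.5384 -0.247   0.0787] grip 0.057 F [ 0.22 -0.12 -0.37] tau [-0.031 -0.013  0.003]
q [ 0.669  0.32  -0.335  1.743  0.116  1.1   -0.843]
axes x,y,z rows
 [[ 4.177e-01 -9.086e-01 -1.200e-03]
 [-9.086e-01 -4.177e-01  1.100e-03]
 [-1.500e-03  7.000e-04 -1.000e+00]]
yaw of tool y -155.31
dp cm [ 0.15 -0.1  -7.13]
delta_rot [ 0.0011  0.0012 -0.0002]
```

The opening is 5 mm against an 18 mm handle, so the grip looks empty. I take a picture.

```bash
python3 -c "
from h import *
s=ctrl.get_image('scene');t=ctrl.get_image('top')
cv2.imwrite('pics/s2.png',s);cv2.imwrite('pics/t2.png',t)
a=cv2.resize(s[140:270,180:340],(800,650))[:600];cv2.imwrite('pics/s2z.png',a)
cv2.imwrite('pics/t2z.png',cv2.resize(t[140:290,345:495],(600,600)))
print(ctrl.get_state()['grip_width'])"
```

```text
0.058347396522308095
```

View pics/s2z.png

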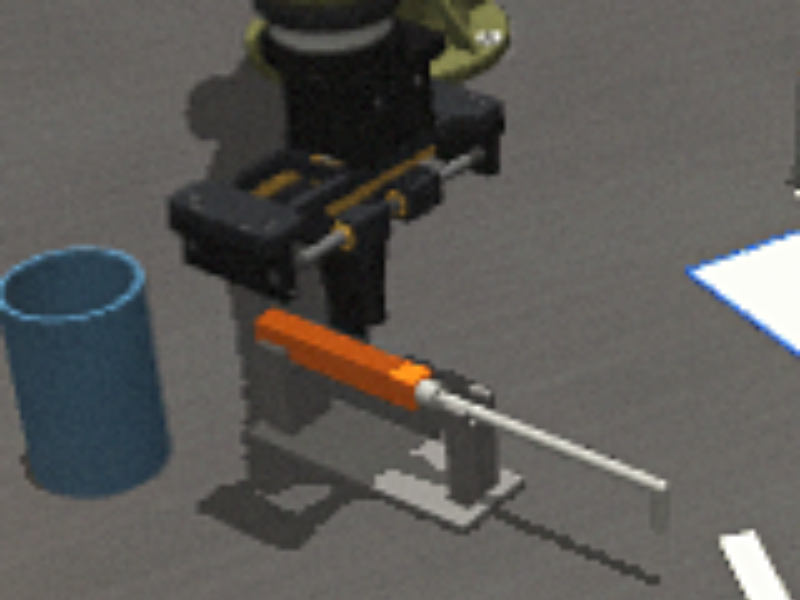

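View pics/t2z.png

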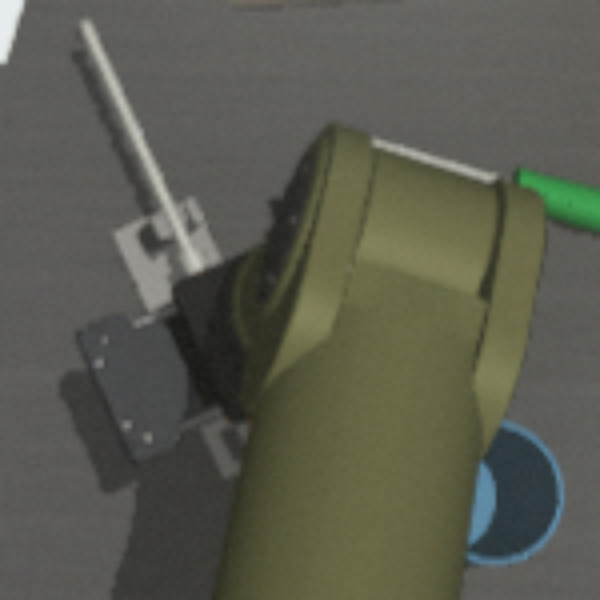

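```bash
python3 - <<'E'
from h import *
s=ctrl.get_state(); M=R.from_rotvec(s["tool_rot"]).as_matrix(); p=s["position"]
P=np.array([p,p+.019*M[:,2],p-.051*M[:,2],p-.051*M[:,2]+.095*M[:,0],p-.051*M[:,2]-.095*M[:,0],[.540,-.248,.075]])
for n in("scene","top"):
    c=ctrl.camera_info(n); r=R.from_rotvec(c["orientation"]).inv()
    rv=r.as_rotvec(); t=-r.apply(c["xyz"])
    print(n,cv2.projectPoints(P,rv,t,c["camera_matrix"],c["D"])[0].reshape(-1,2).round(1).tolist())
    im=cv2.imread(f"pics/{n[0]}2.png")
    for u in cv2.projectPoints(P,rv,t,c["camera_matrix"],c["D"])[0].reshape(-1,2): cv2.circle(im,tuple(int(round(v)) for v in u),1,(255,0,255),-1)
    x0,y0=(180,140) if n=="scene" else (345,140)
    cv2.imwrite(f"pics/{n}2m.png",cv2.resize(im[y0:y0+130,x0:x0+160],None,fx=4.5,fy=4.5,interpolation=cv2.INTER_NEAREST))
E
```

```text
scene [[251.9, 207.6], [252.4, 213.1], [250.4, 192.1], [225.8, 207.4], [272.1, 178.7], [251.9, 209.3]]
top [[402.8, 225.7], [401.4, 226.3], [406.7, 223.7], [446.0, 206.9], [367.0, 240.7], [402.4, 226.0]]
```

View pics/scene2m.png

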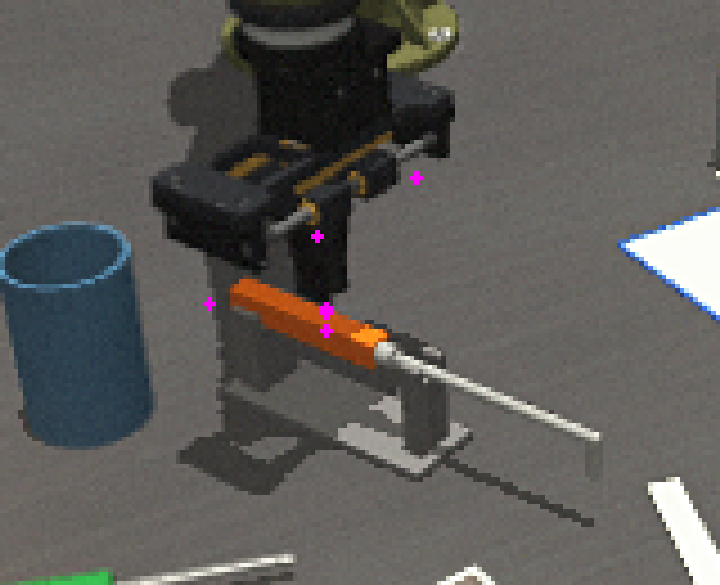

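```bash
python3 - <<'E'
from h import *
def proj(n,P):
    c=ctrl.camera_info(n); r=R.from_rotvec(c["orientation"]).inv()
    return cv2.projectPoints(np.array(P,float),r.as_rotvec(),-r.apply(c["xyz"]),c["camera_matrix"],c["D"])[0].reshape(-1,2)
for f,n,p,rv,z in(("s1","scene",[.5405,-.2499,.1325],[-2.644,1.697,-.004],(200,130,300,230)),("scene0","scene",[.2659,-.5926,.21],[-2.6366,1.7066,.0023],(30,80,140,170)),("top0","top",[.2659,-.5926,.21],[-2.6366,1.7066,.0023],(540,300,640,400))):
    M=R.from_rotvec(rv).as_matrix();p=np.array(p)
    # tips inner/outer +-.0435,.0585
    P=[p+.019*M[:,2]+a*M[:,0] for a in(-.0585,-.0435,.0435,.0585)]+[p]
    u=proj(n,P); im=cv2.imread(f"pics/{f}.png")
    x0,y0,x1,y1=z; im=cv2.resize(im[y0:y1,x0:x1],None,fx=5,fy=5,interpolation=cv2.INTER_CUBIC)
    for a in u: cv2.circle(im,(int((a[0]-x0+.5)*5),int((a[1]-y0+.5)*5)),3,(255,0,255),-1)
    cv2.imwrite(f"pics/chk_{f}.png",im); print(f,u.round(1).tolist())
E
```

```text
s1 [[263.9, 189.4], [260.5, 191.6], [239.5, 204.9], [235.6, 207.4], [249.7, 192.2]]
scene0 [[115.6, 156.2], [110.9, 158.1], [81.8, 169.5], [76.5, 171.6], [94.8, 157.5]]
top0 [[557.4, 374.7], [564.1, 371.7], [603.0, 354.5], [609.6, 351.5], [588.6, 364.8]]
```

View pics/chk_s1.png

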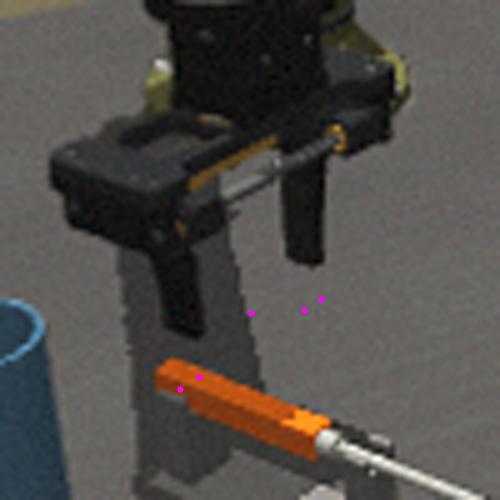

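View pics/chk_scene0.png

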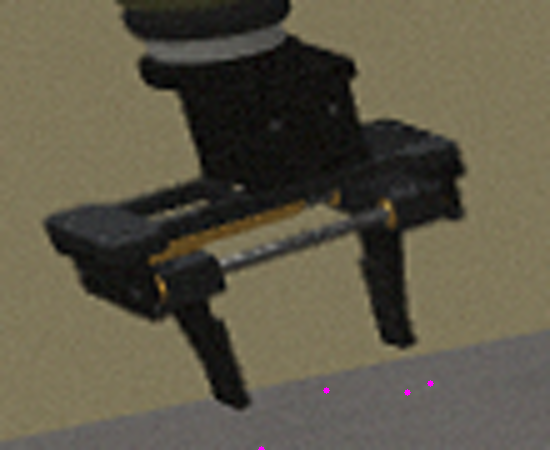

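View pics/chk_top0.png

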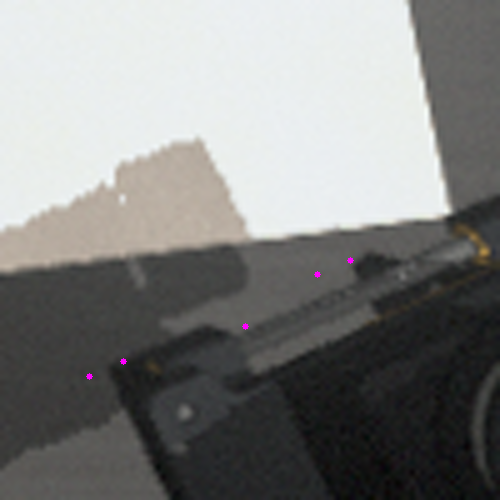

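```bash
python3 - <<'E'
from h import *
p,e=two((614.5,352),(77.5,161)); M=R.from_rotvec([-2.6366,1.7066,.0023]).as_matrix()
print(p,e,"tool frame mm",M.T@(p-np.array([.2659,-.5926,.21]))*1000)
E
python3 -m crank '{"dp":[[0,0,-2],[0,0,-2],[0,0,-2],[0,0,-1],[0,0,0],[0,0,0],[0,0,0],[0,0,0]],"delta_rot":[[0,0,0],[0,0,0],[0,0,0],[0,0,0],[0,0,0],[0,0,0],[0,0,0],[0,0,0]]}' 8.7; python3 -c "
from h import *
cv2.imwrite('pics/s3.png',ctrl.get_image('scene')[130:250,190:310].repeat(5,0).repeat(5,1))
go([.540,-.248,.15],-155.3)"
```

```text
[ 0.29373063 -0.63624885  0.2224022 ] 0.0025030423669559062 tool frame mm [ 51.1965901   -7.51621555 -12.48983253]
time: 5.1
position: [0.5383, -0.247, 0.1477]
tool_rot: [2.645, -1.695, -0.003]
ft_force: [0.3, -0.2, -0.3]
grip_width: 0.703
t 5.15 pos [ 0.5385 -0.2471  0.1479] grip 0.745 F [-0.2  -0.23 -0.54] tau [-0.011 -0.01  -0.026]
q [ 0.677  0.258 -0.341  1.671  0.091  1.229 -0.824]
axes x,y,z rows
 [[ 4.176e-01 -9.086e-01 -1.200e-03]
 [-9.086e-01 -4.176e-01  1.000e-03]
 [-1.500e-03  7.000e-04 -1.000e+00]]
yaw of tool y -155.32
dp cm [ 0.15 -0.1  -0.21]
delta_rot [ 0.001   0.0012 -0.0003]
```

View pics/s3.png

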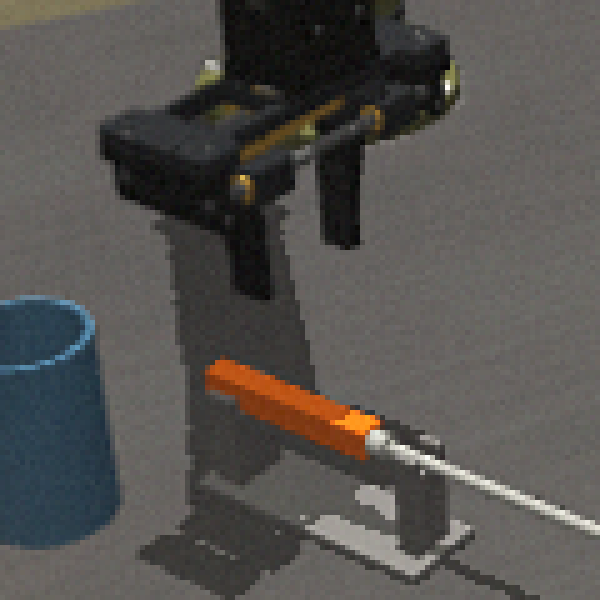

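```bash
python3 - <<'E'
from h import *
def near(uv,p):
    o,d=ray("scene",[uv]);d=d[0];z=np.array([0,0,-1.]);A=np.c_[d,-z];s=np.linalg.lstsq(A,p-o,rcond=None)[0]
    return s[1]*1000,(o+d*s[0]-(p+z*s[1]))*1000
print(near((250.5,184.6),np.array([.5385,-.2471,.1479])))
# s1 midpoint of tips
print(near((250,189.4),np.array([.5405,-.2499,.1325])))
# s2 closed
print(near((252.2,206),np.array([.5384,-.247,.0787])))
print(near(((110+77.5)/2,(148.6+161)/2),np.array([.2659,-.5926,.21])))
E
```

```text
(np.float64(-6.865959558639061), array([7.39829581e-01, 1.92175723e+00, 4.16333634e-13]))
(np.float64(-8.900150303053458), array([5.03195301e-01, 1.31769761e+00, 5.55111512e-14]))
(np.float64(-6.187264851905723), array([ 4.53021063e-01,  1.17950423e+00, -5.55111512e-14]))
(np.float64(-8.464847290916099), array([ 4.33437780e-03, -5.57590494e-01,  5.55111512e-14]))
```

The fingertips sit about 12 mm behind the reported TCP instead of 19 ahead. So the reported pose is about 31 mm beyond the true grasp point, and the jaws closed just above the handle. I'll use that offset, descend further, and check.

```bash
python3 -m crank '{"dp":[[0.1,-0.1,1.5],[0,0,3],[0,0,3],[0,0,2],[0,0,1],[0,0,0.7],[0,0,0],[0,0,0]],"delta_rot":[[0,0,0],[0,0,0],[0,0,0],[0,0,0],[0,0,0],[0,0,0],[0,0,0],[0,0,0]]}' 8.7; python3 -c "
from h import *
cv2.imwrite('pics/s4.png',ctrl.get_image('scene')[150:270,190:310].repeat(5,0).repeat(5,1))
go([.540,-.248,.034],-155.3)"
```

```text
time: 5.95
position: [0.5411, -0.248, 0.0378]
tool_rot: [-2.645, 1.695, -0.002]
ft_force: [0.8, -0.1, 0.7]
grip_width: 0.997
t 6.0 pos [ 0.5412 -0.2481  0.0381] grip 1.002 F [-0.21  0.38 -0.96] tau [0.002 0.051 0.065]
q [ 0.661  0.368 -0.329  1.772  0.137  1.023 -0.858]
axes x,y,z rows
 [[ 0.4176 -0.9086  0.0017]
 [-0.9086 -0.4176 -0.0013]
 [ 0.0019 -0.001  -1.    ]]
yaw of tool y -155.32
dp cm [-0.06  0.1   0.41]
delta_rot [-0.0013 -0.0017 -0.0003]
```

View pics/s4.png

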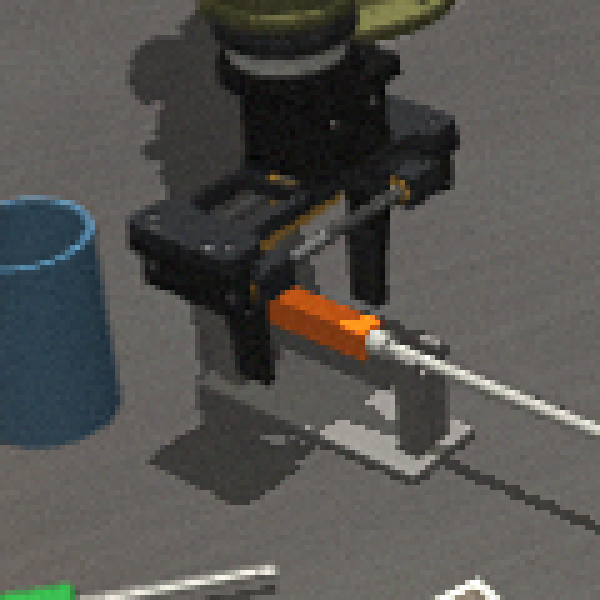

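```bash
python3 -m crank '{"dp":[[0,0,0.3],[0,0,0],[0,0,0],[0,0,0],[0,0,0],[0,0,0],[0,0,0],[0,0,0]],"delta_rot":[[0,0,0],[0,0,0],[0,0,0],[0,0,0],[0,0,0],[0,0,0],[0,0,0],[0,0,0]]}' 0.5 55; python3 -m crank '{"dp":[[0,0,0],[0,0,0],[0,0,0],[0,0,0],[0,0,-0.3],[0,0,-0.5],[0,0,-1],[0,0,-2]],"delta_rot":[[0,0,0],[0,0,0],[0,0,0],[0,0,0],[0,0,0],[0,0,0],[0,0,0],[0,0,0]]}';python3 -c "
from h import *
go([.540,-.248,.15],-155.3)"
```

```text
time: 6.8
position: [0.5403, -0.2478, 0.0339]
tool_rot: [2.645, -1.695, 0.0]
ft_force: [-0.9, -0.2, -0.1]
grip_width: 0.35
time: 7.6
position: [0.5389, -0.2468, 0.0714]
tool_rot: [2.645, -1.695, -0.006]
ft_force: [0.3, -0.1, -0.4]
grip_width: 0.199
t 7.6 pos [ 0.5389 -0.2468  0.0714] grip 0.199 F [ 0.33 -0.06 -0.42] tau [-0.021  0.134 -0.   ]
q [ 0.668  0.33  -0.335  1.746  0.12   1.09  -0.846]
axes x,y,z rows
 [[ 0.4176 -0.9086 -0.0032]
 [-0.9086 -0.4176  0.0022]
 [-0.0034  0.002  -1.    ]]
yaw of tool y -155.32
dp cm [ 0.13 -0.03 -7.86]
delta_rot [ 0.0022  0.0032 -0.0003]
```

```bash
python3 -m crank '{"dp":[[0,0,-2],[0,0,-2],[0,0,-1],[0,0,0],[0,0,0],[0,0,0],[0,0,0],[0,0,0]],"delta_rot":[[0,0,-0.06],[0,0,-0.12],[0,0,-0.14],[0,0,-0.14],[0,0,-0.14],[0,0,-0.14],[0,0,-0.14],[0,0,-0.14]]}';python3 -c "
from h import *
go([.5387,-.0924,.11],-86.5)"
```

```text
time: 8.4
position: [0.5403, -0.2472, 0.1228]
tool_rot: [-3.136, 0.179, -0.0]
ft_force: [0.1, 0.1, -2.0]
grip_width: 0.198
t 8.4 pos [ 0.5403 -0.2472  0.1228] grip 0.198 F [ 0.08  0.05 -2.05] tau [-0.015 -0.064  0.05 ]
q [ 0.79   0.298 -0.479  1.692  0.146  1.187  0.159]
axes x,y,z rows
 [[ 9.935e-01 -1.138e-01  1.000e-04]
 [-1.138e-01 -9.935e-01 -2.000e-04]
 [ 1.000e-04  1.000e-04 -1.000e+00]]
yaw of tool y -96.53
dp cm [ -1.92 -15.36   1.28]
delta_rot [-1.000e-04 -1.000e-04 -1.751e-01]
```

```bash
python3 -m crank '{"dp":[[0,0,0],[0,0,0],[0.2,-2.5,0],[0.2,-4,0.3],[0.2,-4,0.5],[0.2,-3.5,0.5],[0,-1.5,0],[0,0,0]],"delta_rot":[[0,0,-0.11],[0,0,-0.065],[0,0,0],[0,0,0],[0,0,0],[0,0,0],[0,0,0],[0,0,0]]}';python3 -c "
from h import *
s=ctrl.get_image('scene');t=ctrl.get_image('top')
cv2.imwrite('pics/s5.png',s);cv2.imwrite('pics/t5.png',t)
go([.5387,-.0924,.11],-86.5)"
```

```text
time: 9.2
position: [0.5399, -0.0897, 0.1098]
tool_rot: [-3.14, -0.094, -0.001]
ft_force: [-0.5, 0.9, -1.1]
grip_width: 0.198
t 9.3 pos [ 0.54   -0.0943  0.1095] grip 0.203 F [ 0.61 -0.33 -1.14] tau [-0.106 -0.107 -0.011]
q [ 0.652  0.227 -0.592  1.815  0.141  1.14   0.067]
axes x,y,z rows
 [[ 9.985e-01  5.390e-02  5.000e-04]
 [ 5.390e-02 -9.985e-01  1.700e-03]
 [ 6.000e-04 -1.600e-03 -1.000e+00]]
yaw of tool y -86.91
dp cm [-0.12 -0.2  -0.05]
delta_rot [ 0.0017 -0.0005 -0.0071]
```

View pics/s5.png

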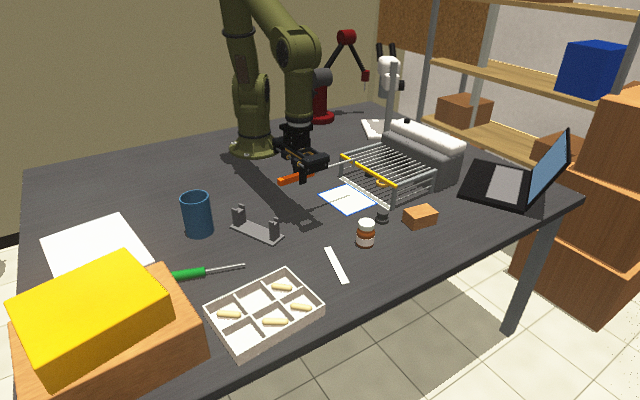

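View pics/t5.png

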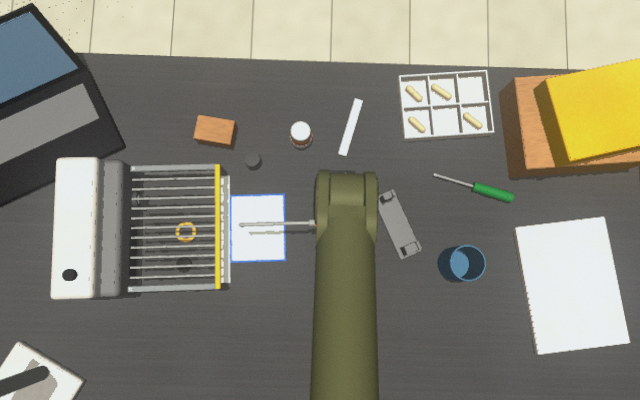

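```bash
python3 -c "
from h import *
s=cv2.imread('pics/s5.png');t=cv2.imread('pics/t5.png')
cv2.imwrite('pics/s5z.png',cv2.resize(s[130:220,265:385],None,fx=6,fy=6,interpolation=cv2.INTER_CUBIC))
cv2.imwrite('pics/t5z.png',cv2.resize(t[190:265,225:325],None,fx=8,fy=8,interpolation=cv2.INTER_CUBIC))
"
```

```text
(no output)
```

View pics/s5z.png

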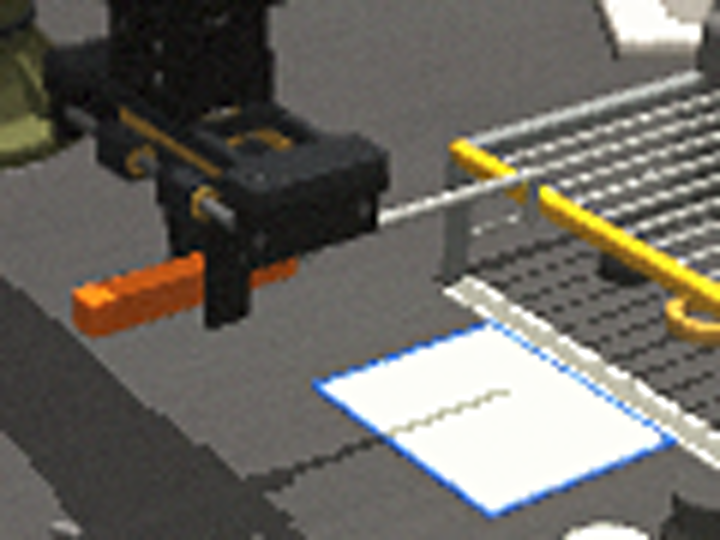

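View pics/t5z.png

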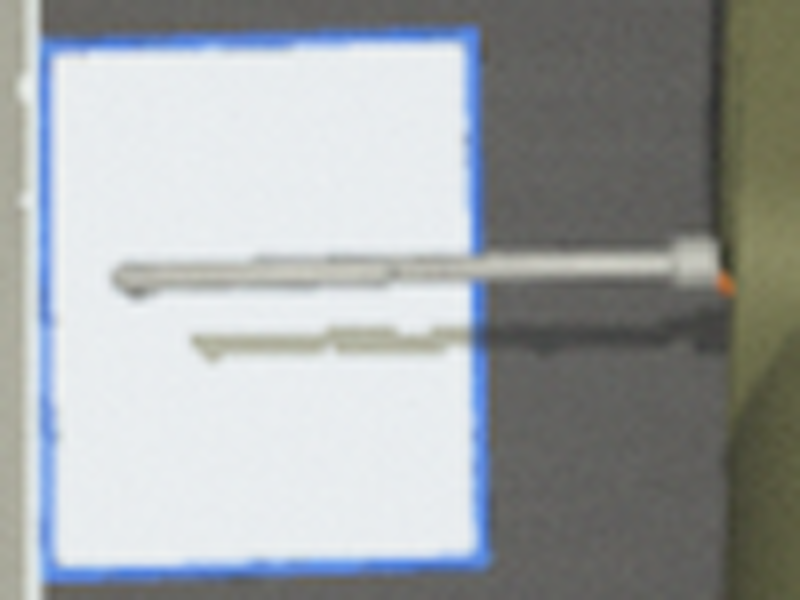

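```bash
python3 -c "
from h import *
np.set_printoptions(precision=4,suppress=True)
print(two((239.2,224.6),(353.5,159.5)))
e=onz('top',[(239.2,224.6)],.144)[0];f=onz('top',[(309.4,222.75)],.14)[0];print(e,f,np.degrees(np.arctan2((f-e)[1],(f-e)[0])),np.linalg.norm(f-e))
print('hook tip',two((242,226.5),(265+535/6,130+213/6)))
"
```

```text
(array([0.5269, 0.1168, 0.1373]), np.float64(0.0001627198858484818))
[0.5263 0.1158 0.144 ] [ 0.5352 -0.0349  0.14  ] -86.64613387814897 0.15096792977987067
hook tip (array([0.5268, 0.1168, 0.1151]), np.float64(0.007380300232026812))
```

```bash
python3 -m crank '{"dp":[[-0.1,0,1],[0,0,2],[0,0,2],[0,0,2],[0,0,1.2],[0,0,0.4],[0,0,0],[0,0,0]],"delta_rot":[[0,0,0],[0,0,0],[0,0,0],[0,0,0],[0,0,0],[0,0,0],[0,0,0],[0,0,0]]}';python3 -c "
from h import *
s=ctrl.get_image('scene');t=ctrl.get_image('top')
cv2.imwrite('pics/s6.png',s);cv2.imwrite('pics/t6.png',t)
cv2.imwrite('pics/s6z.png',cv2.resize(s[130:220,295:415],None,fx=6,fy=6,interpolation=cv2.INTER_CUBIC))
cv2.imwrite('pics/t6z.png',cv2.resize(t[190:265,225:325],None,fx=8,fy=8,interpolation=cv2.INTER_CUBIC))
go([.5387,-.0924,.11],-86.5)"
```

```text
time: 10.1
position: [0.5395, -0.093, 0.0237]
tool_rot: [3.14, 0.086, 0.002]
ft_force: [0.0, 0.6, -0.5]
grip_width: 0.202
t 10.2 pos [ 0.5396 -0.0928  0.0239] grip 0.195 F [ 0.69  0.28 -1.49] tau [-0.063 -0.08   0.01 ]
q [ 0.622  0.33  -0.572  1.892  0.214  0.978  0.01 ]
axes x,y,z rows
 [[ 9.985e-01  5.490e-02  1.700e-03]
 [ 5.490e-02 -9.985e-01  7.000e-04]
 [ 1.800e-03 -6.000e-04 -1.000e+00]]
yaw of tool y -86.85
dp cm [-0.08 -0.04 -8.61]
delta_rot [ 0.0007 -0.0017 -0.0062]
```

View pics/s6z.png

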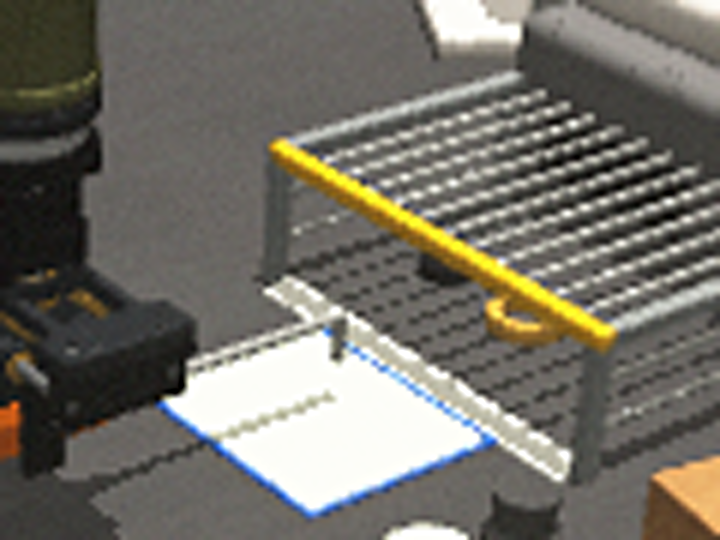

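View pics/t6z.png

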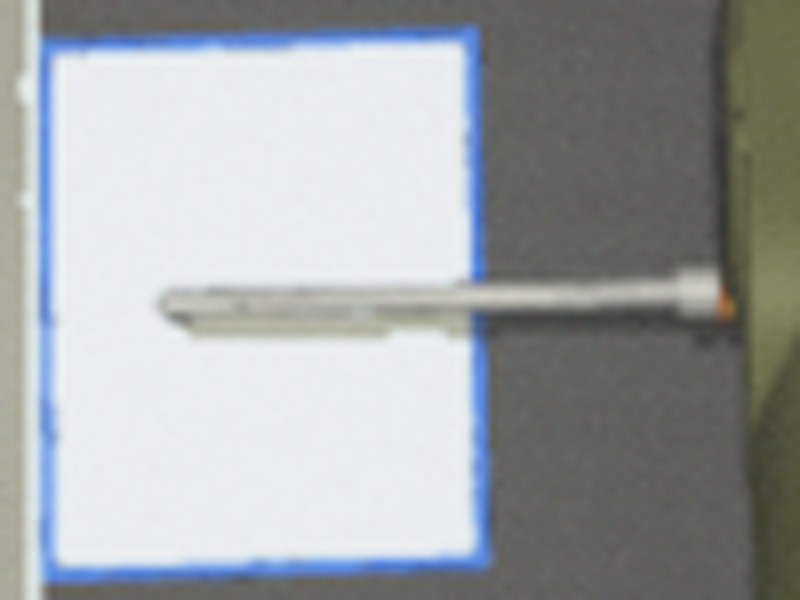

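```bash
python3 -c "
from h import *
np.set_printoptions(precision=4,suppress=True)
print(two((245.2,227.9),(352,183)),two((247,229),(351.4,190)))
p=onz('top',[(245.2,227.9),(309.5,226.3)],.053);print(p)
d=p[1]-p[0];print(np.degrees(np.arctan2(d[1],d[0])))
"
```

```text
(array([0.5273, 0.116 , 0.0506]), np.float64(0.0014686207520165392)) (array([0.5271, 0.1154, 0.0234]), np.float64(0.001792053303613632))
[[ 0.5267  0.115   0.053 ]
 [ 0.5349 -0.0343  0.053 ]]
-86.8816377359985
```

```bash
python3 -m crank '{"dp":[[0,-1,-0.3],[0,-2,0],[0,-2.5,0],[-0.1,-2.5,0],[0,-2.5,0],[-0.1,-2.5,0],[0,-1.5,0],[0,-0.6,0]],"delta_rot":[[0,0,0],[0,0,0],[0,0,0],[0,0,0],[0,0,0],[0,0,0],[0,0,0],[0,0,0]]}';python3 -c "
from h import *
s=ctrl.get_image('scene');t=ctrl.get_image('top')
cv2.imwrite('pics/s7.png',s);cv2.imwrite('pics/t7.png',t)
cv2.imwrite('pics/s7z.png',cv2.resize(s[130:220,315:435],None,fx=6,fy=6,interpolation=cv2.INTER_CUBIC))
cv2.imwrite('pics/t7z.png',cv2.resize(t[190:265,155:255],None,fx=8,fy=8,interpolation=cv2.INTER_CUBIC))
go([.5387,.058,.027],-86.5)"
```

```text
time: 11.0
position: [0.5284, 0.0612, 0.0268]
tool_rot: [-3.14, -0.092, -0.002]
ft_force: [0.1, 0.2, -0.8]
grip_width: 0.197
t 11.1 pos [0.5285 0.0593 0.0265] grip 0.2 F [-0.14 -0.42 -1.15] tau [-0.123 -0.094 -0.008]
q [ 0.415  0.31  -0.651  1.925  0.225  0.978 -0.282]
axes x,y,z rows
 [[ 9.984e-01  5.720e-02  8.000e-04]
 [ 5.720e-02 -9.984e-01  1.000e-04]
 [ 8.000e-04 -0.000e+00 -1.000e+00]]
yaw of tool y -86.72
dp cm [ 1.01  0.19 -0.05]
delta_rot [ 0.0001 -0.0008 -0.0038]
```

View pics/s7z.png

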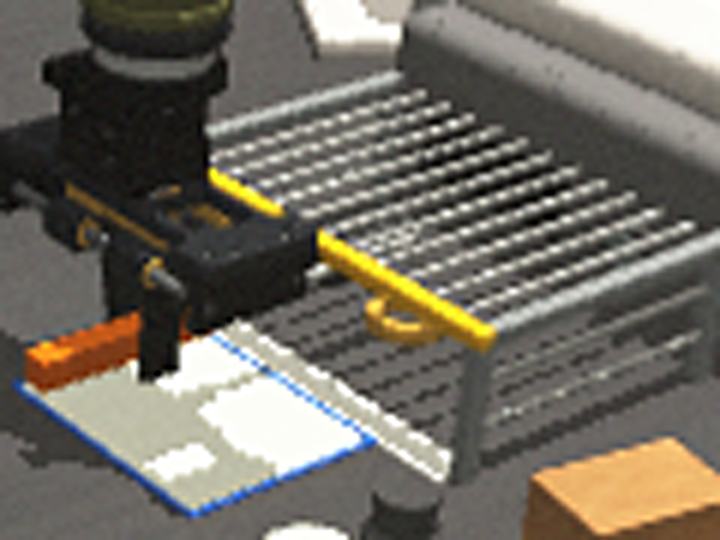

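View pics/t7z.png

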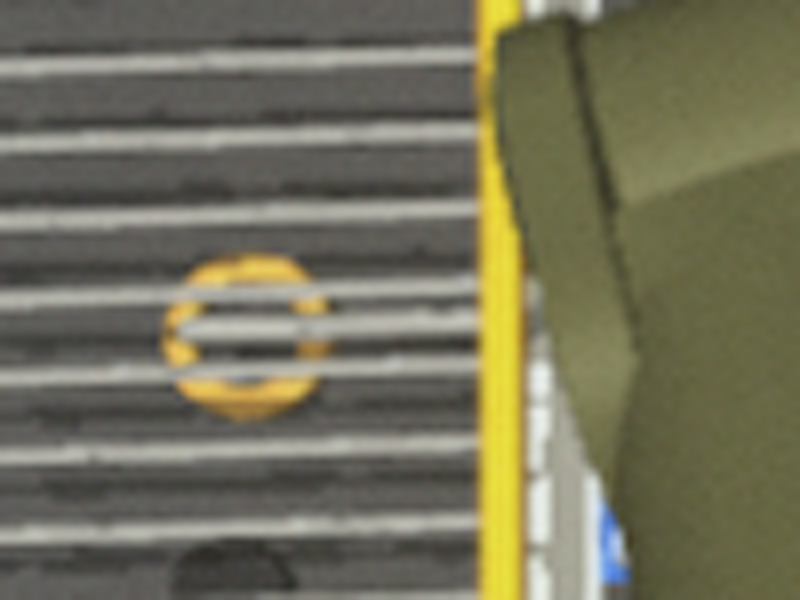

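```bash
python3 -c "
from h import *
np.set_printoptions(precision=4,suppress=True)
print(onz('top',[(155+178/8,190+331/8)],.052))
print(onz('top',[(155+246/8,190+335/8),(155+163/8,190+335/8),(155+330/8,190+335/8)],.011))
"
```

```text
[[0.5142 0.2714 0.052 ]]
[[0.5164 0.2621 0.011 ]
 [0.5157 0.2867 0.011 ]
 [0.5171 0.2371 0.011 ]]
```

```bash
python3 -m crank '{"dp":[[0.2,0.5,0],[0,0,0],[0,0,0.4],[0,0,0.4],[0,0,0.4],[0,0,0.4],[0,0,0],[0,0,0]],"delta_rot":[[0,0,0],[0,0,0],[0,0,0],[0,0,0],[0,0,0],[0,0,0],[0,0,0],[0,0,0]]}';python3 -c "
from h import *
s=ctrl.get_image('scene');t=ctrl.get_image('top')
cv2.imwrite('pics/s8z.png',cv2.resize(s[130:220,315:435],None,fx=6,fy=6,interpolation=cv2.INTER_CUBIC))
cv2.imwrite('pics/t8z.png',cv2.resize(t[190:265,155:255],None,fx=8,fy=8,interpolation=cv2.INTER_CUBIC))
go([.5304,.054,.01],-86.5)"
```

```text
time: 11.9
position: [0.5306, 0.0533, 0.0097]
tool_rot: [-3.14, -0.087, 0.001]
ft_force: [-0.1, 0.6, -1.0]
grip_width: 0.203
t 12.0 pos [0.5309 0.0533 0.01  ] grip 0.2 F [ 0.64 -0.07 -1.1 ] tau [-0.074 -0.131 -0.027]
q [ 0.413  0.337 -0.638  1.932  0.245  0.95  -0.288]
axes x,y,z rows
 [[ 9.985e-01  5.510e-02  2.000e-04]
 [ 5.510e-02 -9.985e-01  1.000e-04]
 [ 2.000e-04 -1.000e-04 -1.000e+00]]
yaw of tool y -86.84
dp cm [-0.04 -0.08  0.  ]
delta_rot [ 0.0001 -0.0002 -0.0059]
```

View pics/t8z.png

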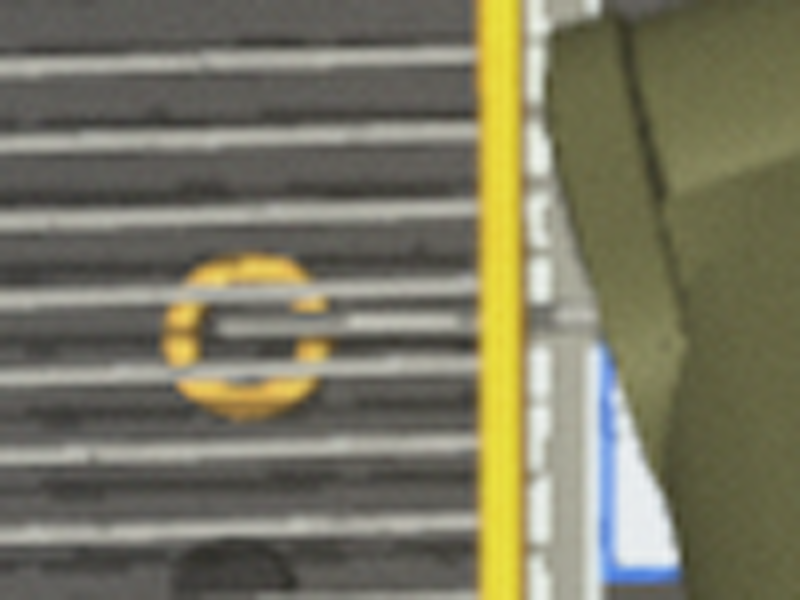

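View pics/s8z.png

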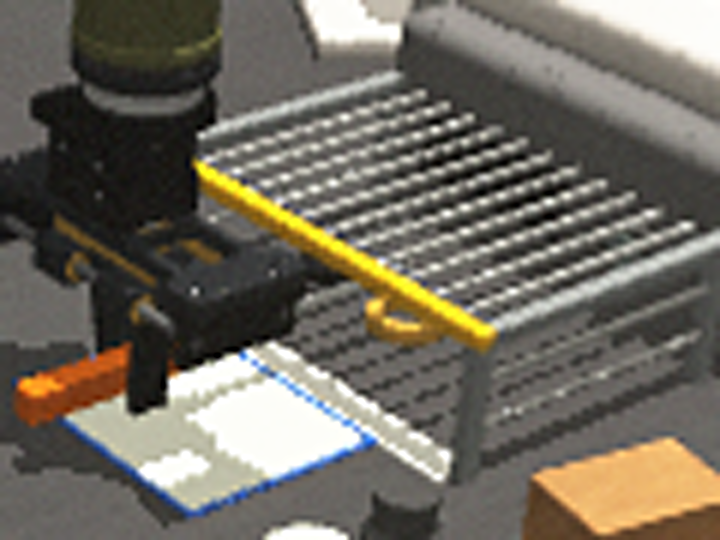

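```bash
python3 -m crank '{"dp":[[0,0,0.2],[0,0,0.1],[0,0,0],[0,0,0],[0,0.3,0],[0,0.5,0],[0,0.5,0],[0,0.5,0]],"delta_rot":[[0,0,0],[0,0,0],[0,0,0],[0,0,0],[0,0,0],[0,0,0],[0,0,0],[0,0,0]]}';python3 -c "
from h import *
s=ctrl.get_image('scene');t=ctrl.get_image('top')
cv2.imwrite('pics/s9z.png',cv2.resize(s[130:220,315:435],None,fx=6,fy=6,interpolation=cv2.INTER_CUBIC))
cv2.imwrite('pics/t9z.png',cv2.resize(t[190:265,155:255],None,fx=8,fy=8,interpolation=cv2.INTER_CUBIC))
go([.5304,.054,.01],-86.5)"
```

```text
time: 12.8
position: [0.5318, 0.0347, 0.0069]
tool_rot: [3.14, 0.086, 0.0]
ft_force: [0.7, 0.2, -1.4]
grip_width: 0.203
t 12.9 pos [0.5318 0.0338 0.0069] grip 0.2 F [ 0.9  -0.13 -2.24] tau [ 0.009 -0.166  0.006]
q [ 0.44   0.339 -0.628  1.935  0.245  0.943 -0.253]
axes x,y,z rows
 [[ 9.986e-01  5.340e-02 -1.000e-04]
 [ 5.340e-02 -9.986e-01  7.000e-04]
 [-1.000e-04 -7.000e-04 -1.000e+00]]
yaw of tool y -86.94
dp cm [-0.03 -2.02 -0.31]
delta_rot [ 0.0007  0.0001 -0.0077]
```

View pics/t9z.png

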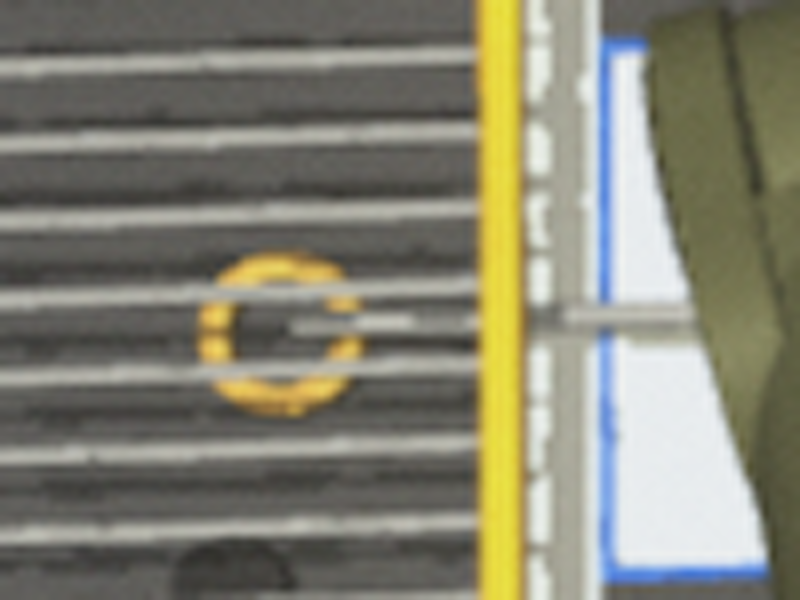

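```bash
python3 -m crank '{"dp":[[0,0.5,0],[0,0.8,0],[0,0.8,0],[0,0.8,0],[0,0.8,-0.1],[0,0.7,-0.1],[0,0.7,-0.1],[0,0.7,0]],"delta_rot":[[0,0,0],[0,0,0],[0,0,0],[0,0,0],[0,0,0],[0,0,0],[0,0,0],[0,0,0]]}';python3 -c "
from h import *
s=ctrl.get_image('scene');t=ctrl.get_image('top')
cv2.imwrite('pics/s10z.png',cv2.resize(s[130:220,315:435],None,fx=6,fy=6,interpolation=cv2.INTER_CUBIC))
cv2.imwrite('pics/t10z.png',cv2.resize(t[190:265,155:255],None,fx=8,fy=8,interpolation=cv2.INTER_CUBIC))
go([.5304,-.124,.01],-86.5)"
```

```text
time: 13.7
position: [0.5352, -0.023, 0.0102]
tool_rot: [-3.14, -0.086, -0.001]
ft_force: [-0.5, 2.5, -0.9]
grip_width: 0.199
t 13.8 pos [ 0.5351 -0.0241  0.01  ] grip 0.205 F [-0.12 -0.17 -0.98] tau [ 0.081 -0.07  -0.011]
q [ 0.527  0.334 -0.604  1.928  0.232  0.948 -0.134]
axes x,y,z rows
 [[ 9.986e-01  5.330e-02  2.000e-04]
 [ 5.330e-02 -9.986e-01  6.000e-04]
 [ 2.000e-04 -6.000e-04 -1.000e+00]]
yaw of tool y -86.94
dp cm [-1.    9.95  0.01]
delta_rot [ 0.0006 -0.0002 -0.0077]
```

View pics/t10z.png

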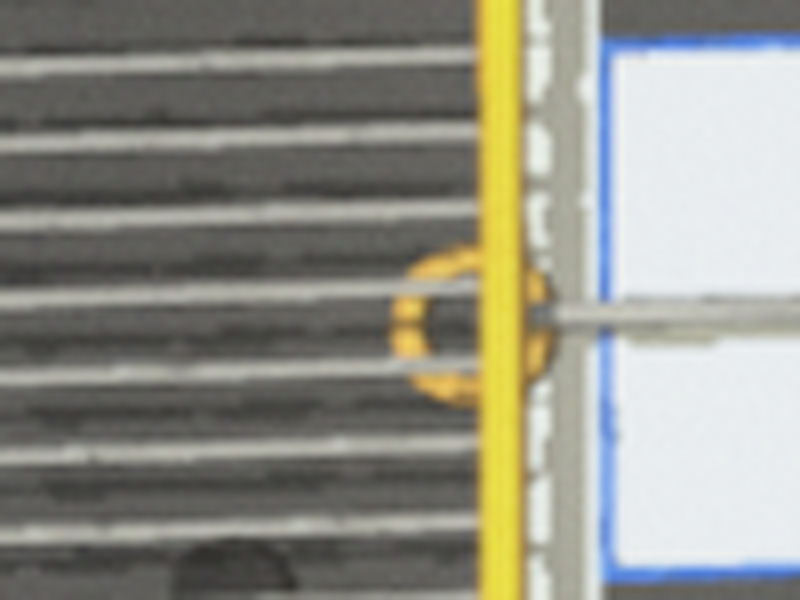

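View pics/s10z.png

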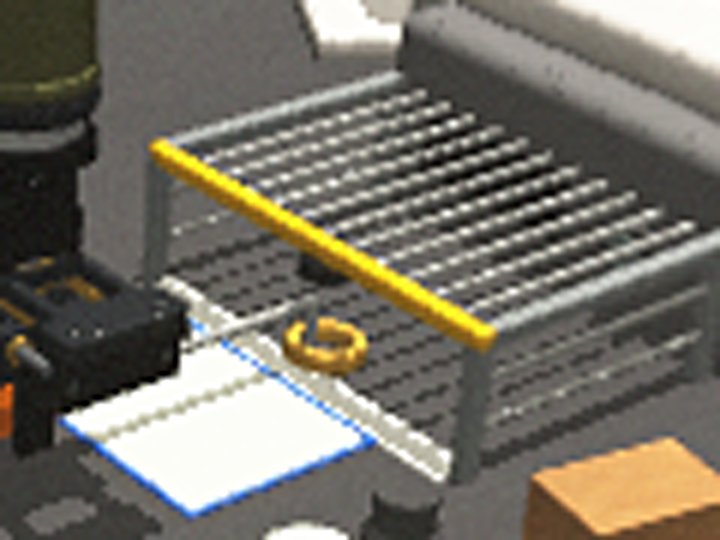

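```bash
python3 -m crank '{"dp":[[0,0.5,0],[0,0.7,0],[0,0.7,0],[0,0.7,0],[0,0.7,0.1],[0,0.7,0.1],[0,0.7,0.1],[0,0.7,0]],"delta_rot":[[0,0,0],[0,0,0],[0,0,0],[0,0,0],[0,0,0],[0,0,0],[0,0,0],[0,0,0]]}';python3 -c "
from h import *
s=ctrl.get_image('scene');t=ctrl.get_image('top')
cv2.imwrite('pics/s11z.png',cv2.resize(s[130:220,295:415],None,fx=6,fy=6,interpolation=cv2.INTER_CUBIC))
cv2.imwrite('pics/t11z.png',cv2.resize(t[190:265,205:305],None,fx=8,fy=8,interpolation=cv2.INTER_CUBIC))
go([.5304,-.124,.007],-86.5)"
```

```text
time: 14.6
position: [0.5379, -0.0768, 0.0069]
tool_rot: [-3.14, -0.086, 0.0]
ft_force: [-0.1, 0.2, 0.7]
grip_width: 0.2
t 14.7 pos [ 0.538  -0.0782  0.0069] grip 0.199 F [0.75 1.07 0.53] tau [ 0.3   -0.061 -0.002]
q [ 0.598  0.35  -0.576  1.911  0.233  0.947 -0.034]
axes x,y,z rows
 [[ 9.986e-01  5.330e-02  0.000e+00]
 [ 5.330e-02 -9.986e-01  7.000e-04]
 [ 0.000e+00 -7.000e-04 -1.000e+00]]
yaw of tool y -86.94
dp cm [-1.    4.54 -0.  ]
delta_rot [ 0.0007  0.     -0.0078]
```

View pics/t11z.png

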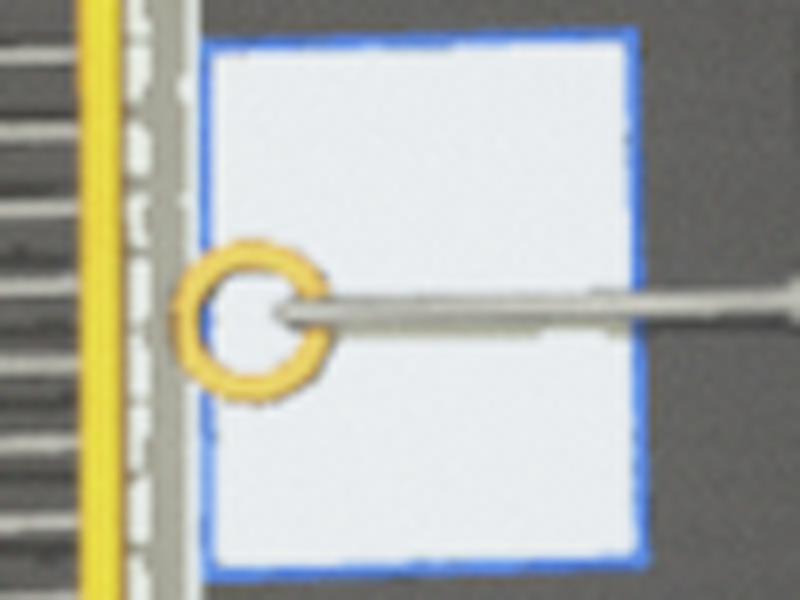

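View pics/s11z.png

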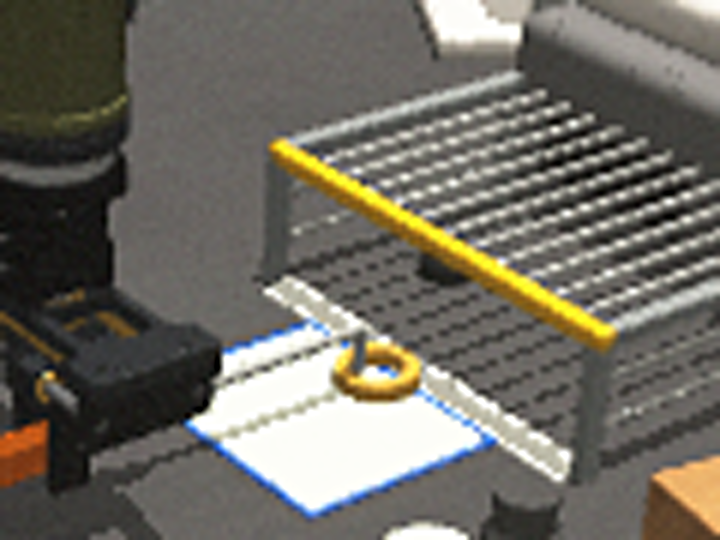

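```bash
python3 -m crank '{"dp":[[0,0.4,-0.1],[0,0.8,0],[0,0.8,0],[0,0.8,0],[0,0.8,0],[0,0.7,0],[0,0.5,0],[0,0.3,0]],"delta_rot":[[0,0,0],[0,0,0],[0,0,0],[0,0,0],[0,0,0],[0,0,0],[0,0,0],[0,0,0]]}';python3 -c "
from h import *
s=ctrl.get_image('scene');t=ctrl.get_image('top')
cv2.imwrite('pics/s12z.png',cv2.resize(s[130:220,275:395],None,fx=6,fy=6,interpolation=cv2.INTER_CUBIC))
cv2.imwrite('pics/t12z.png',cv2.resize(t[190:265,205:305],None,fx=8,fy=8,interpolation=cv2.INTER_CUBIC))
m=mask(t,(12,100,80),(30,255,255),(222,205,290,255));c,r=cv2.minEnclosingCircle(pts(m).astype(np.float32));w=onz('top',[c],.01)[0];print(c,r,w)
d=w[:2]-[.5333,.0935];print('pad x',d@[-.061,.998],'pad y',d@[-.998,-.061])
go([.5304,-.124,.007],-86.5)"
```

```text
time: 15.5
position: [0.5406, -0.1283, 0.0079]
tool_rot: [3.14, 0.085, -0.0]
ft_force: [0.2, -0.4, -1.8]
grip_width: 0.202
(257.5625, 229.2083282470703) 9.915656089782715 [0.5278275 0.0910498 0.01     ]
pad x -0.00211148113923972 pad y 0.005611018508870002
t 15.6 pos [ 0.5407 -0.1282  0.0079] grip 0.201 F [-0.27  0.04 -1.44] tau [-0.047 -0.135  0.021]
q [ 0.661  0.367 -0.551  1.882  0.233  0.956  0.059]
axes x,y,z rows
 [[ 9.985e-01  5.440e-02 -1.000e-04]
 [ 5.440e-02 -9.985e-01  3.000e-04]
 [-0.000e+00 -3.000e-04 -1.000e+00]]
yaw of tool y -86.88
dp cm [-1.   -0.47  0.09]
delta_rot [ 0.0003  0.0001 -0.0067]
```

View pics/t12z.png

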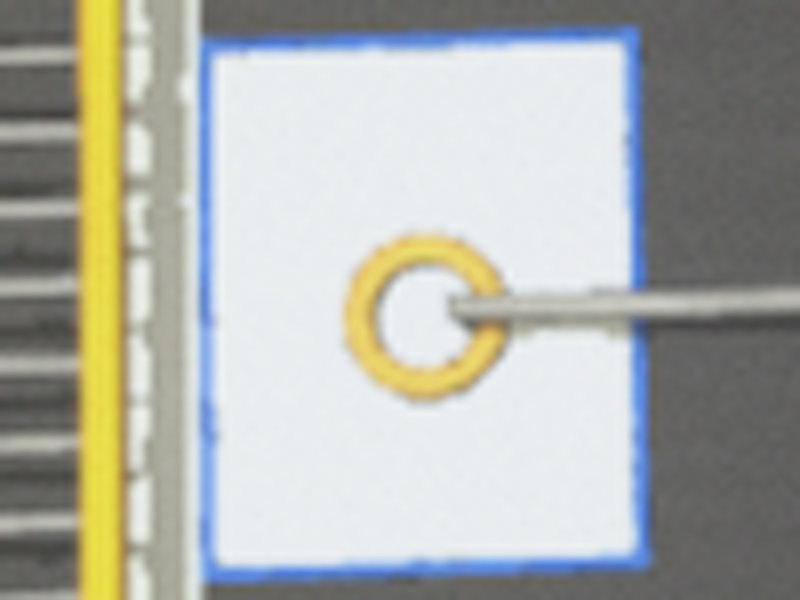

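View pics/s12z.png

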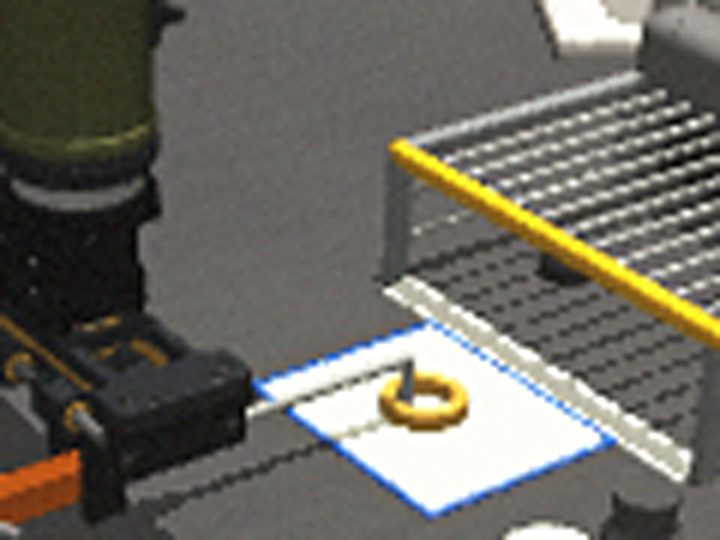

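```bash
python3 -m crank '{"dp":[[0,-0.6,0],[0,-0.1,0],[0,0,-0.5],[0,0,-1],[0,0,-2],[0,0,-3],[0,0,-4],[0,0,-4]],"delta_rot":[[0,0,0],[0,0,0],[0,0,0],[0,0,0],[0,0,0],[0,0,0],[0,0,0],[0,0,0]]}';python3 -c "
from h import *
t=ctrl.get_image('top')
m=mask(t,(12,100,80),(30,255,255),(222,205,290,255));c,r=cv2.minEnclosingCircle(pts(m).astype(np.float32));w=onz('top',[c],.01)[0];print(c,r,w)
go([.5304,-.124,.3],-40)"
python3 - <<'E'
from h import *
import json,itertools
from scipy.optimize import least_squares
L=[json.loads(l) for l in open("log.jsonl")]
Q=np.array([l[0] for l in L]);P=np.array([l[1] for l in L]);O=R.from_rotvec([l[2] for l in L])
def fk(q,v,s):
    h,a,b,c,e1,e2,o=v
    r=R.from_euler("z",s[0]*q[0]);p=np.array([0,0,h])
    r=r*R.from_euler("y",q[1])*R.from_euler("z",s[1]*q[2]);p=p+r.apply([e1,0,a])
    r=r*R.from_euler("y",q[3])*R.from_euler("z",s[2]*q[4]);p=p+r.apply([e2,0,b])
    r=r*R.from_euler("y",q[5])*R.from_euler("z",s[3]*q[6]+o);p=p+r.apply([0,0,c])
    return p,r
best=None
for s in itertools.product([-1],[1,-1],[1,-1],[1,-1]):
  for o in(0,1.57,-1.57,3.14):
    def f(v):
        out=[]
        for q,p,r in zip(Q,P,O):
            pp,rr=fk(q,v,s); out+=list(pp-p)+list(.3*(rr.inv()*r).as_rotvec())
        return out
    x=least_squares(f,[.35,.4,.4,.2,0,0,o])
    if best is None or x.cost<best[0]: best=(x.cost,s,x.x)
print(best)
json.dump([list(best[1]),list(best[2])],open("kin.json","w"))
E
```

```text
time: 16.4
position: [0.5401, -0.1204, 0.1551]
tool_rot: [3.14, 0.087, 0.0]
ft_force: [-0.2, -0.2, -1.0]
grip_width: 0.2
(257.74444580078125, 229.3222198486328) 9.833844184875488 [0.52756578 0.09060018 0.01      ]
t 16.45 pos [ 0.5445 -0.121   0.1627] grip 0.2 F [ 3.01 -0.54  4.32] tau [-0.1   -0.399  0.   ]
q [ 0.704  0.19  -0.595  1.742  0.115  1.232  0.136]
axes x,y,z rows
 [[ 0.9984  0.0554  0.0109]
 [ 0.0554 -0.9985  0.0045]
 [ 0.0111 -0.0039 -0.9999]]
yaw of tool y -86.82
dp cm [ -1.27   0.29 -13.75]
delta_rot [ 0.0087 -0.0084 -0.8172]
(np.float64(0.0010995474473621618), (-1, -1, -1, -1), array([ 1.04546334,  0.60825528,  0.52484302,  1.29472123, -0.04469988,
        0.02638905,  3.14159265]))
```

```bash
python3 -m crank '{"dp":[[0,0,-2],[0,0,-2.5],[0,0,-2.5],[0,0,-2.5],[0,0,-2.5],[0,0,-2.5],[0,0,-2.5],[0,0,-2.0]],"delta_rot":[[0,0,-0.1],[0,0,-0.11],[0,0,-0.11],[0,0,-0.11],[0,0,-0.11],[0,0,-0.11],[0,0,-0.11],[0,0,-0.06]]}';python3 -c "
from h import *
go([.473,-.397,.35],-40)"
```

```text
time: 17.25
position: [0.5405, -0.1203, 0.3454]
tool_rot: [2.841, 1.336, 0.003]
ft_force: [-0.5, -0.1, -1.5]
grip_width: 0.205
t 17.25 pos [ 0.5405 -0.1203  0.3454] grip 0.205 F [-0.52 -0.07 -1.49] tau [-0.017 -0.222  0.025]
q [ 0.772  0.126 -0.666  1.447  0.078  1.593  0.99 ]
axes x,y,z rows
 [[ 6.38e-01  7.70e-01  7.00e-04]
 [ 7.70e-01 -6.38e-01  2.50e-03]
 [ 2.40e-03 -1.10e-03 -1.00e+00]]
yaw of tool y -39.65
dp cm [-25.61  12.45  -0.45]
delta_rot [ 0.0025 -0.0007  0.0062]
```

```bash
python3 -m crank '{"dp":[[-2.2,1,0],[-3.6,1.8,0],[-3.6,1.8,0],[-3.6,1.8,0],[-3.6,1.8,0],[-3.6,1.8,0],[-3.4,1.6,0],[-2,0.9,0]],"delta_rot":[[0,0,0],[0,0,0],[0,0,0],[0,0,0],[0,0,0],[0,0,0],[0,0,0],[0,0,0]]}';python3 -m crank '{"dp":[[0,0,-0.5],[0,0,-0.5],[0,0,0],[0,0,0],[0,0,0],[0,0,0],[0,0,0],[0,0,0]],"delta_rot":[[-0.05,0,0],[-0.1,0,0],[-0.1,0,0],[-0.1,0,0],[-0.1,0,0],[-0.1,0,0],[-0.1,0,0],[-0.05,0,0]]}';python3 -c "
from h import *
go([.473,-.397,.35],-40)"
```

```text
time: 18.05
position: [0.4701, -0.401, 0.3432]
tool_rot: [2.847, 1.324, -0.002]
ft_force: [0.0, -0.5, -1.8]
grip_width: 0.203
time: 18.85
position: [0.4684, -0.3996, 0.3516]
tool_rot: [2.252, 1.044, 0.377]
ft_force: [-3.1, 0.6, 0.1]
grip_width: 0.202
t 18.85 pos [ 0.4684 -0.3996  0.3516] grip 0.202 F [-3.11  0.64  0.08] tau [ 0.744  0.705 -0.058]
q [ 0.971 -0.302 -0.263  1.968 -0.098  0.77   1.605]
axes x,y,z rows
 [[ 0.6466  0.7629 -0.0014]
 [ 0.5857 -0.4952  0.6416]
 [ 0.4888 -0.4157 -0.767 ]]
yaw of tool y -40.21
dp cm [0.49 0.03 0.24]
delta_rot [ 0.6966  0.0031 -0.0042]
```

```bash
cat > kin.py <<'E'
from h import *
import json,itertools
from scipy.optimize import least_squares
def fk(q,v,s):
    h,a,b,c,e1,e2,o,e3,e0=v
    r=R.from_euler("z",s[0]*q[0]);p=r.apply([e0,0,h])
    r=r*R.from_euler("y",q[1])*R.from_euler("z",s[1]*q[2]);p=p+r.apply([e1,0,a])
    r=r*R.from_euler("y",q[3])*R.from_euler("z",s[2]*q[4]);p=p+r.apply([e2,0,b])
    r=r*R.from_euler("y",q[5]);p=p+r.apply([e3,0,0]);r=r*R.from_euler("z",s[3]*q[6]+o);p=p+r.apply([0,0,c])
    return p,r
E
python3 - <<'E'
from kin import *
L=[json.loads(l) for l in open("log.jsonl")]
Q=np.array([l[0] for l in L]);P=np.array([l[1] for l in L]);O=R.from_rotvec([l[2] for l in L])
best=None
for s in itertools.product([1,-1],[1,-1],[1,-1],[1,-1]):
  for o in(0,1.57,-1.57,3.14):
    def f(v):
        out=[]
        for q,p,r in zip(Q,P,O):
            pp,rr=fk(q,v,s); out+=list(pp-p)+list(.3*(rr.inv()*r).as_rotvec())
        return out
    x=least_squares(f,[.35,.4,.4,.2,0,0,o,0,0],max_nfev=60)
    if best is None or x.cost<best[0]: best=(x.cost,s,x.x,x.fun)
print(best[:3]);print((best[3].reshape(-1,6)*1000).round(1))
json.dump([list(best[1]),list(best[2])],open("kin.json","w"))
E
```

```text
(np.float64(0.0012122244584544084), (-1, -1, -1, -1), array([ 0.24681986,  0.50246958,  0.51884772,  0.41916691, -0.06859105,
        0.007997  ,  3.14159265, -0.01704578,  0.03617856]))
[[ 22.3   6.9   4.2  -0.    0.    0. ]
 [  5.9  12.6  -3.4   0.   -0.    0. ]
 [  4.8   9.    0.7  -0.    0.    0. ]
 [  6.3   8.    3.9  -0.    0.    0. ]
 [  5.8   8.3   3.   -0.    0.    0. ]
 [  4.2   9.4  -0.1   0.    0.    0. ]
 [  7.5   7.4   5.6   0.    0.    0. ]
 [  6.    8.1   3.5  -0.    0.    0. ]
 [  2.5   2.2   1.3  -0.   -0.    0. ]
 [ -3.2  -0.6  -3.3  -0.    0.    0. ]
 [ -0.2  -1.8   2.   -0.    0.    0. ]
 [ -1.1  -5.4   0.2   0.   -0.    0. ]
 [ -0.2  -5.2   1.6  -0.   -0.    0. ]
 [ -0.3  -4.7   1.8  -0.    0.    0. ]
 [ -0.6  -3.4   1.8  -0.    0.    0. ]
 [  0.3  -2.4   2.8  -0.    0.    0. ]
 [  1.5  -1.9   3.9  -0.    0.    0. ]
 [ -3.2   0.1  -4.9  -0.    0.    0. ]
 [ -3.8  -1.9  -7.4   0.   -0.    0. ]
 [ 16.6   9.6 -17.5  -0.   -0.    0. ]]
```

```bash
cat > kin.py <<'E'
from h import *
import json
from scipy.optimize import least_squares
def rots(q):
    r=[R.identity()]
    for ax,a in(("z",-q[0]),("y",q[1]),("z",-q[2]),("y",q[3]),("z",-q[4]),("y",q[5]),("z",-q[6]+np.pi)):
        r.append(r[-1]*R.from_euler(ax,a))
    return r
def A(q): return np.hstack([x.as_matrix() for x in rots(q)])
def fit():
    L=[json.loads(l) for l in open("log.jsonl")]
    M=np.vstack([A(l[0]) for l in L]);b=np.concatenate([l[1] for l in L])
    lam=1e-4
    t=np.linalg.lstsq(np.vstack([M,lam*np.eye(M.shape[1])]),np.r_[b,np.zeros(M.shape[1])],rcond=None)[0]
    return t,(M@t-b).reshape(-1,3)
lo=np.array([-2.86,-.3,-1.38,.06,-1.56,.09,-2.69]);hi=np.array([2.86,2.09,1.24,2.45,4.7,2.05,2.69])
def ik(p,r,q0,t,m=.03):
    f=lambda q:np.r_[(A(q)@t-p)*10,(rots(q)[-1].inv()*r).as_rotvec()*3,.01*(q-q0)]
    x=least_squares(f,np.clip(q0,lo+m+1e-3,hi-m-1e-3),bounds=(lo+m,hi-m)); q=x.x
    return q,np.linalg.norm(A(q)@t-p),np.linalg.norm((rots(q)[-1].inv()*r).as_rotvec())
E
python3 - <<'E'
from kin import *
np.set_printoptions(precision=4,suppress=True)
t,e=fit();print(t.reshape(-1,3));print("max res mm",np.abs(e).max()*1000)
q0=ctrl.get_state()["joint_positions"]
def target(az,tilt,yaw=None):
    # rod x horizontal dir d; tilt 0 = tool down, 90 = tool along d
    d=np.array([np.cos(az),np.sin(az),0]);z=-np.cos(tilt)*np.array([0,0,1])+np.sin(tilt)*d;y=np.cos(tilt)*d+np.sin(tilt)*np.array([0,0,1.])
    return R.from_matrix(np.c_[np.cross(y,z),y,z])
for z in(.2,.25,.3,.35,.38):
  for tilt in(50,60,70,80,90):
    for yaw in(-40,0,-80,-110,30):
      qb,a,b=ik(np.array([.47,-.398,z]),target(np.radians(yaw),np.radians(tilt)),q0,t)
      if a<.01 and b<.05: print(z,tilt,yaw,"%.4f %.4f"%(a,b),qb.round(2))
E
```

```text
[[ 0.     -0.      0.1247]
 [ 0.     -0.0078  0.1247]
 [-0.     -0.0078  0.2339]
 [ 0.     -0.0053  0.2339]
 [-0.     -0.0053  0.2565]
 [ 0.     -0.0002  0.2565]
 [-0.     -0.0002  0.1901]
 [-0.      0.      0.1901]]
max res mm 2.392650400029339e-05
0.2 50 -40 0.0000 0.0000 [ 0.93 -0.26 -0.27  2.35 -0.12  0.17  1.62]
0.2 50 -80 0.0000 0.0001 [ 0.69  0.01 -0.49  2.12  1.07  0.96 -0.26]
0.2 50 -110 0.0000 0.0000 [ 0.3   0.3  -0.15  1.79  0.91  1.4  -0.53]
0.2 60 -80 0.0000 0.0001 [ 0.58  0.07 -0.48  2.2   1.33  1.06 -0.54]
0.2 60 -110 0.0000 0.0000 [ 0.2   0.37 -0.11  1.81  1.04  1.48 -0.66]
0.2 70 -80 0.0000 0.0001 [ 0.48  0.17 -0.45  2.25  1.53  1.23 -0.78]
0.2 70 -110 0.0000 0.0000 [ 0.1   0.46 -0.05  1.83  1.14  1.56 -0.77]
0.2 80 -80 0.0000 0.0001 [ 0.39  0.31 -0.4   2.28  1.69  1.43 -0.98]
0.2 80 -110 0.0000 0.0000 [ 0.01  0.57  0.03  1.83  1.21  1.64 -0.87]
0.2 90 -80 0.0000 0.0001 [ 0.3   0.47 -0.32  2.28  1.8   1.62 -1.14]
0.2 90 -110 0.0000 0.0000 [-0.07  0.69  0.12  1.83  1.26  1.71 -0.95]
0.25 50 -80 0.0000 0.0001 [ 0.79 -0.05 -0.57  2.06  0.97  0.99 -0.12]
0.25 50 -110 0.0
[... 2023 characters left out ...]
 50 -80 0.0000 0.0000 [ 1.08 -0.18 -0.77  1.87  0.73  1.07  0.21]
0.38 50 -110 0.0000 0.0000 [ 0.41  0.18 -0.28  1.57  0.9   1.63 -0.27]
0.38 60 -80 0.0000 0.0001 [ 1.33 -0.27 -1.03  1.98  0.87  0.97  0.03]
0.38 60 -110 0.0000 0.0000 [ 0.33  0.22 -0.26  1.63  1.05  1.68 -0.38]
0.38 70 -80 0.0000 0.0001 [ 0.87 -0.14 -0.75  2.09  1.25  1.13 -0.3 ]
0.38 70 -110 0.0000 0.0000 [ 0.25  0.27 -0.23  1.69  1.18  1.73 -0.48]
0.38 80 -80 0.0000 0.0001 [ 0.67 -0.06 -0.64  2.17  1.5   1.29 -0.53]
0.38 80 -110 0.0000 0.0000 [ 0.18  0.33 -0.18  1.74  1.3   1.8  -0.57]
0.38 90 -80 0.0000 0.0001 [ 0.54  0.06 -0.55  2.23  1.7   1.47 -0.72]
0.38 90 -110 0.0000 0.0000 [ 0.12  0.41 -0.12  1.79  1.41  1.87 -0.65]
```

```bash
python3 -m crank '{"dp":[[0,0,0],[0,0,0],[0,0,0],[0,0,0],[0,0,0],[0,0,0],[0,0,0],[0,0,0]],"delta_rot":[[0.1,0,0],[0.1,0,0],[0.1,0,0],[0.1,0,0],[0.1,0,0],[0.1,0,0],[0.1,0,0],[0,0,0.1]]}';python3 -m crank '{"dp":[[0,0,0],[0,0,0],[0,0,0],[0,0,0],[0,0,0],[0,0,0],[0,0,0],[0,0,0]],"delta_rot":[[0,0,0.14],[0,0,0.14],[0,0,0.14],[0,0,0.14],[0,0,0.14],[0,0,0.14],[0,0,0.14],[0,0,0.14]]}';python3 -c "
from h import *
go([.453,-.402,.36],-110)"
```

```text
time: 19.65
position: [0.4733, -0.3984, 0.3502]
tool_rot: [-2.902, -1.181, 0.005]
ft_force: [-0.2, -0.5, -1.6]
grip_width: 0.2
time: 20.45
position: [0.4721, -0.3969, 0.3538]
tool_rot: [-3.092, 0.548, 0.004]
ft_force: [0.4, -0.3, -1.5]
grip_width: 0.201
t 20.45 pos [ 0.4721 -0.3969  0.3538] grip 0.201 F [ 0.43 -0.29 -1.5 ] tau [-0.077 -0.029  0.003]
q [ 0.815  0.235 -0.201  1.282  0.047  1.632  0.272]
axes x,y,z rows
 [[ 9.392e-01 -3.434e-01 -2.700e-03]
 [-3.434e-01 -9.392e-01 -7.000e-04]
 [-2.300e-03  1.500e-03 -1.000e+00]]
yaw of tool y -110.08
dp cm [-1.62  1.13 -0.62]
delta_rot [-0.0007  0.0027 -0.0014]
```

```bash
python3 -m crank '{"dp":[[0,0,0],[0,0,-0.5],[0,0,0],[0,0,0],[0,0,0],[0,0,0],[0,0,0],[0,0,0]],"delta_rot":[[-0.05,0,0],[-0.1,0,0],[-0.1,0,0],[-0.1,0,0],[-0.1,0,0],[-0.1,0,0],[-0.1,0,0],[-0.1,0,0]]}';python3 -c "
from h import *
go([.453,-.402,.36],-110)"
```

```text
time: 21.25
position: [0.4726, -0.3961, 0.3593]
tool_rot: [2.36, -0.41, -0.163]
ft_force: [-0.7, 0.5, -1.5]
grip_width: 0.2
t 21.25 pos [ 0.4726 -0.3961  0.3593] grip 0.2 F [-0.66  0.51 -1.49] tau [ 0.957 -0.418 -0.065]
q [ 0.479  0.17  -0.296  1.552  0.789  1.578 -0.217]
axes x,y,z rows
 [[ 9.413e-01 -3.374e-01 -9.000e-04]
 [-2.458e-01 -6.875e-01  6.833e-01]
 [-2.312e-01 -6.430e-01 -7.302e-01]]
yaw of tool y -109.67
dp cm [-1.65  0.93  0.78]
delta_rot [ 0.7522 -0.001   0.005 ]
```

```bash
python3 -m crank '{"dp":[[0,0,0],[0,0,0],[0,0,0],[0,0,0],[0,0,0],[0,0,0],[0,0,0],[0,0,0]],"delta_rot":[[-0.1,0,0],[-0.11,0,0],[-0.11,0,0],[-0.11,0,0],[-0.11,0,0],[-0.11,0,0],[-0.1,0,0],[-0.06,0,0]]}';python3 -m crank '{"dp":[[0,0,0],[0,0,0],[0,0,0],[0,0,0],[0,0,0],[0,0,0],[0,0,0],[0,0,0]],"delta_rot":[[0,0,0],[0,0,0],[0,0,0],[0,0,0],[0,0,0],[0,0,0],[0,0,0],[0,0,0]]}';python3 -c "
from h import *
s=ctrl.get_image('scene');t=ctrl.get_image('top')
cv2.imwrite('pics/s20.png',s);cv2.imwrite('pics/t20.png',t)
go([.453,-.402,.36],-110)"
```

```text
time: 22.05
position: [0.4725, -0.3962, 0.3565]
tool_rot: [1.565, -0.267, -0.273]
ft_force: [0.2, -0.4, -1.7]
grip_width: 0.198
time: 22.85
position: [0.4721, -0.397, 0.3581]
tool_rot: [1.566, -0.27, -0.272]
ft_force: [-0.8, -0.2, -1.6]
grip_width: 0.195
t 22.95 pos [ 0.4721 -0.397   0.358 ] grip 0.198 F [ 0.18 -0.64 -1.79] tau [ 1.424 -0.599 -0.021]
q [ 0.232  0.444 -0.254  1.789  1.431  1.899 -0.69 ]
axes x,y,z rows
 [[ 9.410e-01 -3.384e-01 -3.500e-03]
 [-6.000e-04 -1.210e-02  9.999e-01]
 [-3.384e-01 -9.409e-01 -1.160e-02]]
yaw of tool y -92.81
dp cm [-1.63  0.21  1.12]
delta_rot [ 1.5592e+00 -2.0000e-04  5.8000e-03]
```

View pics/s20.png

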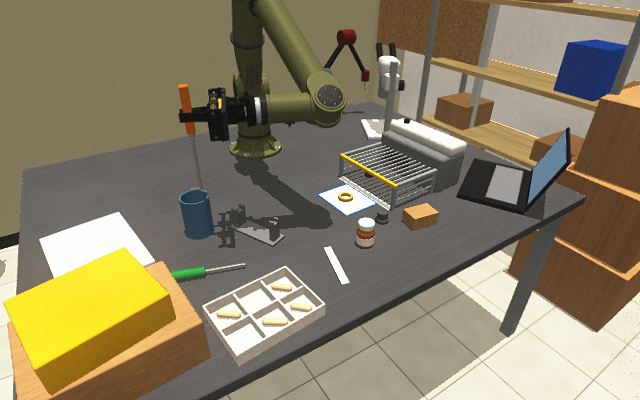

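View pics/t20.png

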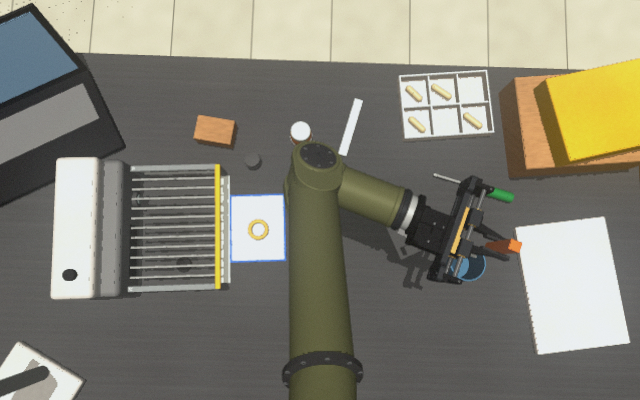

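```bash
python3 -c "
from h import *
np.set_printoptions(precision=4,suppress=True)
s=cv2.imread('pics/s20.png');t=cv2.imread('pics/t20.png')
cv2.imwrite('pics/s20z.png',cv2.resize(s[75:245,160:280],None,fx=3.5,fy=3.5,interpolation=cv2.INTER_CUBIC))
cv2.imwrite('pics/t20z.png',cv2.resize(t[170:295,400:530],None,fx=4.5,fy=4.5,interpolation=cv2.INTER_CUBIC))
m=mask(t,(5,180,120),(18,255,255),(480,220,530,265));r=cv2.minAreaRect(pts(m).astype(np.float32));print(r,onz('top',[r[0]],.433),onz('top',[r[0]],.40))
"
```

```text
((514.369873046875, 245.51368713378906), (11.118908882141113, 9.831457138061523), 20.556045532226562) [[ 0.4816 -0.3666  0.433 ]] [[ 0.4836 -0.3794  0.4   ]]
```

View pics/s20z.png

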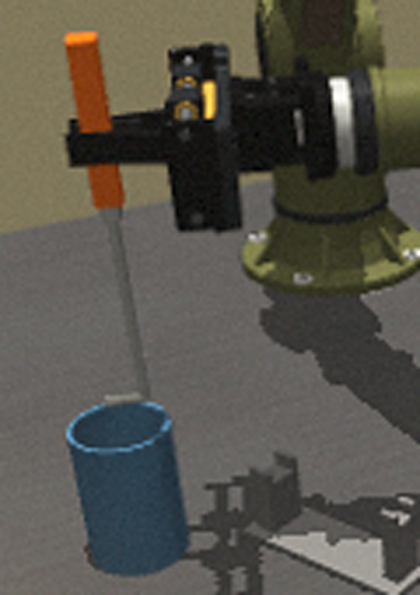

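View pics/t20z.png

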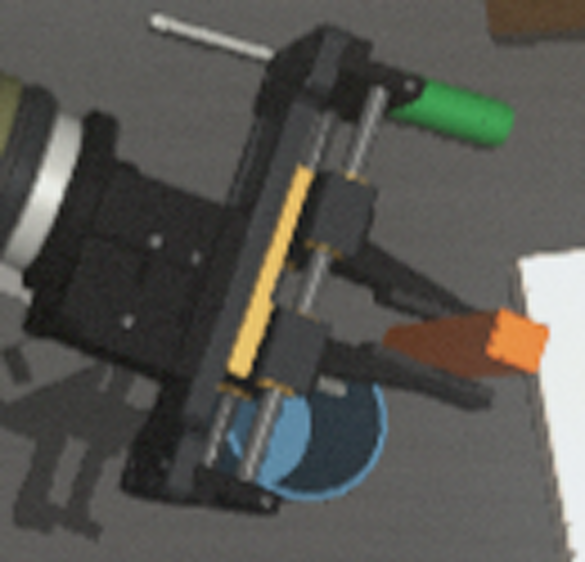

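```bash
python3 -c "
from h import *
np.set_printoptions(precision=4,suppress=True)
print(onz('scene',[(160+146/3.5,75+398/3.5),(160+107/3.5,75+400/3.5)],.15))
# pot rim in scene at zoom: left 67, right 172, top 402 bottom 450
print(onz('scene',[(160+120/3.5,75+426/3.5)],.12), onz('top',[(400+308/4.5,170+425/4.5)],.12))
"
```

```text
[[ 0.4844 -0.3648  0.15  ]
 [ 0.472  -0.3917  0.15  ]]
[[ 0.4643 -0.3839  0.12  ]] [[ 0.4559 -0.3858  0.12  ]]
```

```bash
python3 -m crank '{"dp":[[-0.5,0,0.4],[-0.6,0,0.4],[-0.5,0,0.4],[0,-0.5,0],[0,-1,0],[0,-1,0],[0,-0.5,0],[0,0,0]],"delta_rot":[[0,0,0],[0,0,0],[0,0,0],[0,0,0],[0,0,0],[0,0,0],[0,0,0],[0,0,0]]}';python3 -c "
from h import *
s=ctrl.get_image('scene');t=ctrl.get_image('top')
cv2.imwrite('pics/s21z.png',cv2.resize(s[75:245,160:280],None,fx=3.5,fy=3.5,interpolation=cv2.INTER_CUBIC))
cv2.imwrite('pics/t21z.png',cv2.resize(t[170:295,400:530],None,fx=4.5,fy=4.5,interpolation=cv2.INTER_CUBIC))
go([.453,-.402,.22])"
```

```text
time: 23.75
position: [0.4531, -0.4024, 0.3264]
tool_rot: [1.566, -0.268, -0.274]
ft_force: [-0.5, -0.2, -1.1]
grip_width: 0.199
t 23.85 pos [ 0.4533 -0.4024  0.3277] grip 0.203 F [-0.39  0.75 -1.41] tau [ 1.434 -0.609 -0.005]
q [ 0.244  0.455 -0.252  1.849  1.42   1.879 -0.761]
axes x,y,z rows
 [[ 9.411e-01 -3.382e-01 -4.000e-03]
 [-1.000e-04 -1.190e-02  9.999e-01]
 [-3.382e-01 -9.410e-01 -1.120e-02]]
yaw of tool y -90.37
dp cm [  0.   -10.77   0.09]
```

View pics/s21z.png

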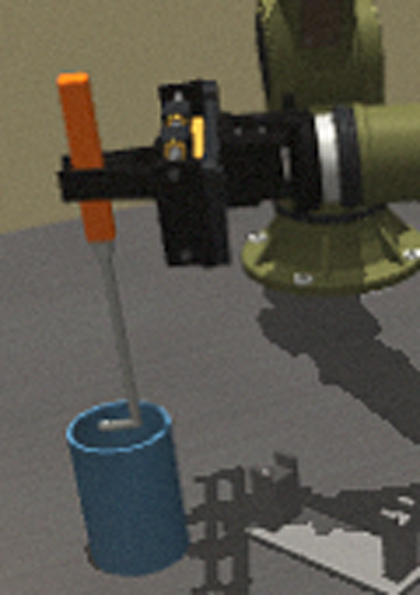

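View pics/t21z.png

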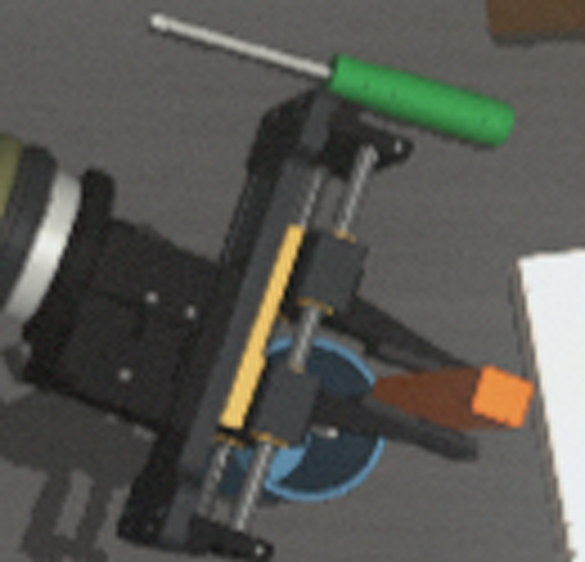

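Picture: the hook (zoomed scene about (100–138,425)) now lies centred in the pot mouth (67–172). Lowering.

```bash
python3 -m crank '{"dp":[[0,-0.8,0],[0,-1.5,0],[0,-1.5,0],[0,-1.5,0],[0,-1.5,0],[0,-1.2,0],[0,-0.6,0],[0,0,0]],"delta_rot":[[0,0,0],[0,0,0],[0,0,0],[0,0,0],[0,0,0],[0,0,0],[0,0,0],[0,0,0]]}';python3 -c "
from h import *
go([.453,-.402,.22])"
python3 -m crank '{"dp":[[0,-0.6,0],[0,-0.6,0],[0,-0.6,0],[0,-0.3,0],[0,0,0],[0,0,0],[0,0,0],[0,0,0]],"delta_rot":[[0,0,0],[0,0,0],[0,0,0],[0,0,0],[0,0,0],[0,0,0],[0,0,0],[0,0,0]]}';python3 -c "
from h import *
s=ctrl.get_image('scene');t=ctrl.get_image('top')
cv2.imwrite('pics/s22z.png',cv2.resize(s[75:245,160:280],None,fx=3.5,fy=3.5,interpolation=cv2.INTER_CUBIC))
go([.453,-.402,.22])"
```

```text
time: 24.65
position: [0.4529, -0.4014, 0.2408]
tool_rot: [1.566, -0.269, -0.274]
ft_force: [-0.1, 0.3, -1.6]
grip_width: 0.2
t 24.65 pos [ 0.4529 -0.4014  0.2408] grip 0.2 F [-0.12  0.3  -1.63] tau [ 1.431 -0.563 -0.005]
q [ 0.237  0.596 -0.247  1.865  1.402  1.864 -0.919]
axes x,y,z rows
 [[ 0.941  -0.3384 -0.0054]
 [ 0.0013 -0.0125  0.9999]
 [-0.3384 -0.9409 -0.0113]]
yaw of tool y -84.12
dp cm [ 0.04 -2.08  0.07]
time: 25.45
position: [0.4532, -0.4012, 0.2212]
tool_rot: [1.566, -0.271, -0.272]
ft_force: [-0.5, -0.9, -1.6]
grip_width: 0.198
t 25.55 pos [ 0.4531 -0.4012  0.2211] grip 0.201 F [-0.07  0.42 -0.9 ] tau [ 1.391 -0.538  0.054]
q [ 0.235  0.63  -0.245  1.863  1.399  1.86  -0.955]
axes x,y,z rows
 [[ 9.410e-01 -3.384e-01 -3.200e-03]
 [-9.000e-04 -1.190e-02  9.999e-01]
 [-3.384e-01 -9.409e-01 -1.150e-02]]
yaw of tool y -94.4
dp cm [ 0.02 -0.11  0.08]
```

View pics/s22z.png

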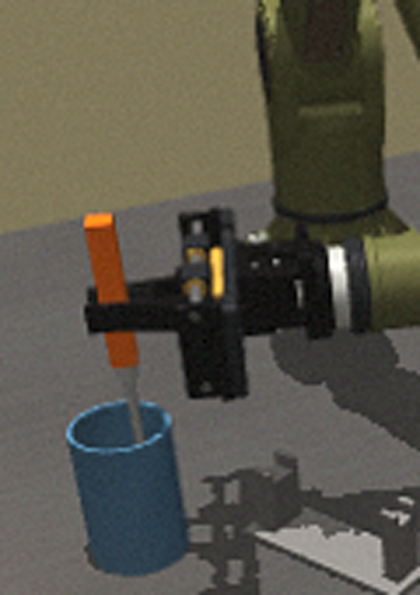

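```bash
python3 -m crank '{"dp":[[0,-0.2,0],[0,-0.2,0],[0,0,0],[0,-0.1,0.7],[0,-0.16,1.03],[0,-0.16,1.03],[0,-0.16,1.03],[0,-0.1,0.7]],"delta_rot":[[0,0,0],[0,0,0],[0,0,0],[0.035,0,0],[0.05,0,0],[0.05,0,0],[0.05,0,0],[0.035,0,0]]}';python3 -c "
from h import *
s=ctrl.get_image('scene');t=ctrl.get_image('top')
cv2.imwrite('pics/s23z.png',cv2.resize(s[75:245,160:280],None,fx=3.5,fy=3.5,interpolation=cv2.INTER_CUBIC))
cv2.imwrite('pics/t23z.png',cv2.resize(t[170:295,400:530],None,fx=4.5,fy=4.5,interpolation=cv2.INTER_CUBIC))
go([.453,-.402,.22])"
```

```text
time: 26.35
position: [0.4376, -0.4439, 0.2089]
tool_rot: [1.779, -0.312, -0.248]
ft_force: [-0.8, 0.3, 5.5]
grip_width: 0.197
t 26.45 pos [ 0.4372 -0.4444  0.2092] grip 0.197 F [-0.92 -2.01  6.63] tau [-0.349 -0.032  0.065]
q [ 0.358  0.497 -0.277  1.888  1.335  1.657 -0.852]
axes x,y,z rows
 [[ 9.398e-01 -3.417e-01  9.000e-04]
 [-7.800e-02 -2.120e-01  9.742e-01]
 [-3.327e-01 -9.156e-01 -2.259e-01]]
yaw of tool y -110.2
dp cm [ 0.03  0.03 -4.65]
```

View pics/s23z.png

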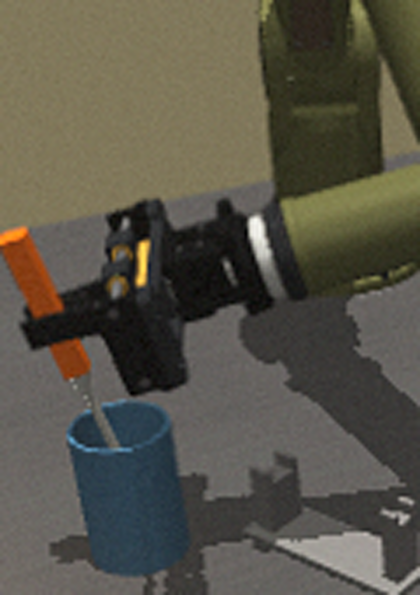

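View pics/t23z.png

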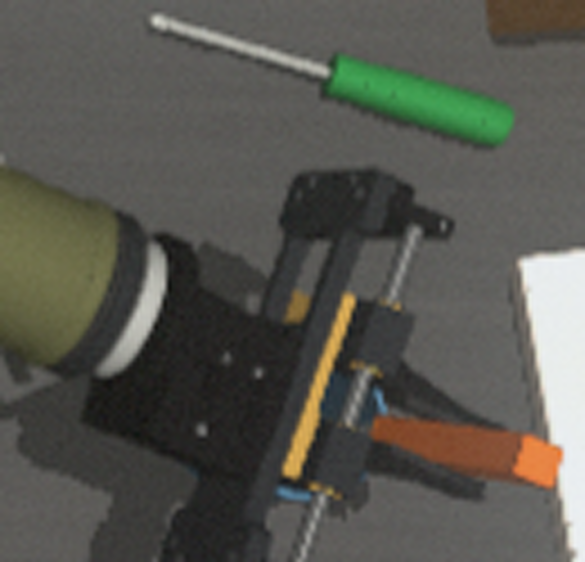

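```bash
python3 -m crank '{"dp":[[0,0.2,0],[0,0.2,0],[0,0.1,0],[0,0,0],[0,0,0],[0,0,0],[0,0,0],[0,0,0]],"delta_rot":[[0,0,0],[0,0,0],[0,0,0],[0,0,0],[0,0,0],[0,0,0],[0,0,0],[0,0,0]]}';python3 -c "
from h import *
go([.453,-.402,.22])"
python3 -m crank '{"dp":[[0,0,0],[0,0,0],[0,0,0],[0,0,0],[0,0,0],[0,0,0],[0,0,0],[0,0,0]],"delta_rot":[[0,0,0],[0,0,0],[0,0,0],[0,0,0],[0,0,0],[0,0,0],[0,0,0],[0,0,0]]}' 6 20;python3 -c "
from h import *
s=ctrl.get_image('scene');t=ctrl.get_image('top')
cv2.imwrite('pics/s24z.png',cv2.resize(s[75:245,160:280],None,fx=3.5,fy=3.5,interpolation=cv2.INTER_CUBIC))
cv2.imwrite('pics/t24z.png',cv2.resize(t[170:295,400:530],None,fx=4.5,fy=4.5,interpolation=cv2.INTER_CUBIC))
go([.453,-.402,.22])"
```

```text
time: 27.25
position: [0.4378, -0.4435, 0.2104]
tool_rot: [1.783, -0.308, -0.249]
ft_force: [-0.1, 0.0, -0.7]
grip_width: 0.198
t 27.25 pos [ 0.4378 -0.4435  0.2104] grip 0.198 F [-0.12  0.04 -0.73] tau [ 1.392e+00 -5.050e-01 -1.000e-03]
q [ 0.358  0.492 -0.278  1.889  1.333  1.655 -0.843]
axes x,y,z rows
 [[ 0.941  -0.3384 -0.0039]
 [-0.0741 -0.2173  0.9733]
 [-0.3302 -0.9156 -0.2296]]
yaw of tool y -108.84
dp cm [ 0.02 -0.08 -4.52]
time: 28.05
position: [0.4378, -0.4436, 0.2106]
tool_rot: [1.783, -0.308, -0.249]
ft_force: [-0.1, -0.9, -0.5]
grip_width: 0.681
t 28.15 pos [ 0.4378 -0.4436  0.2107] grip 0.69 F [-0.32  0.41  0.39] tau [ 1.105 -0.472  0.059]
q [ 0.358  0.492 -0.278  1.889  1.333  1.655 -0.843]
axes x,y,z rows
 [[ 0.941  -0.3384 -0.0034]
 [-0.0745 -0.2171  0.9733]
 [-0.3301 -0.9156 -0.2295]]
yaw of tool y -108.95
dp cm [ 0.02 -0.11 -4.52]
```

View pics/s24z.png

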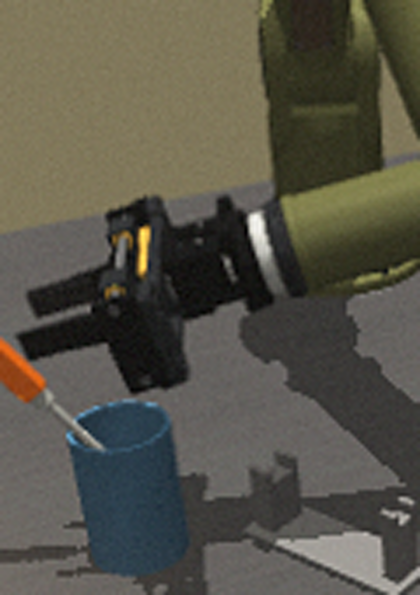

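View pics/t24z.png

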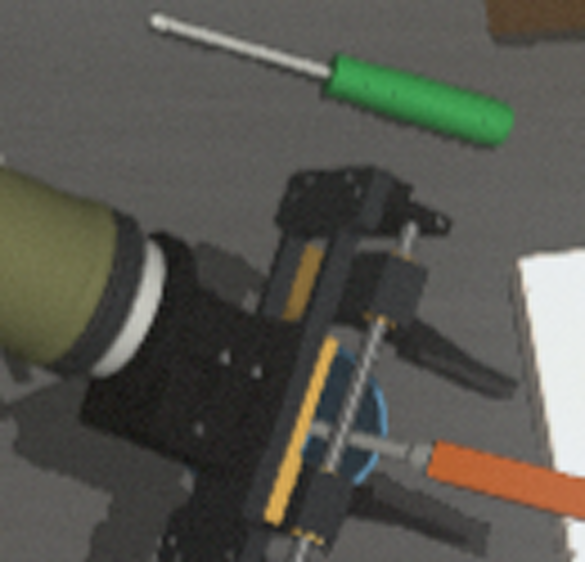

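```bash
python3 -m crank '{"dp":[[0,0,-1],[0,0,-2],[0,0,-2.5],[0,0,-2.5],[0,0,-2.5],[0,0,-2],[0,0,-1],[0,0,0]],"delta_rot":[[0,0,0],[0,0,0],[0,0,0],[0,0,0],[0,0,0],[0,0,0],[0,0,0],[0,0,0]]}' 8.7;python3 -c "
from h import *
s=ctrl.get_image('scene');t=ctrl.get_image('top')
cv2.imwrite('pics/s25.png',s);cv2.imwrite('pics/t25.png',t)
cv2.imwrite('pics/s25z.png',cv2.resize(s[135:245,130:250],None,fx=5,fy=5,interpolation=cv2.INTER_CUBIC))
cv2.imwrite('pics/t25z.png',cv2.resize(t[200:300,430:560],None,fx=6,fy=6,interpolation=cv2.INTER_CUBIC))
go([.453,-.402,.22])"
```

```text
time: 28.95
position: [0.4838, -0.3181, 0.2417]
tool_rot: [1.784, -0.306, -0.246]
ft_force: [-0.3, -0.5, 0.7]
grip_width: 0.999
t 29.05 pos [ 0.482  -0.3204  0.2415] grip 0.997 F [-0.36 -0.2  -0.03] tau [ 1.117 -0.473 -0.022]
q [ 0.205  0.517 -0.36   1.783  1.216  1.856 -0.842]
axes x,y,z rows
 [[ 0.9408 -0.3391 -0.0039]
 [-0.0741 -0.2167  0.9734]
 [-0.3309 -0.9155 -0.2289]]
yaw of tool y -108.87
dp cm [ 0.04 -0.11  8.92]
```

View pics/s25z.png

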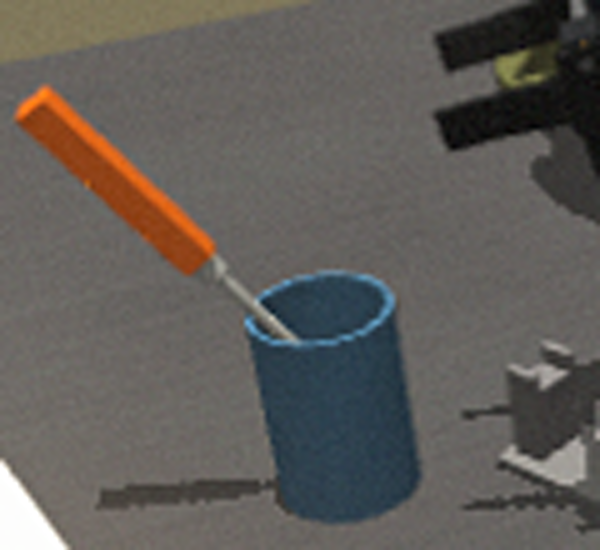

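View pics/t25z.png

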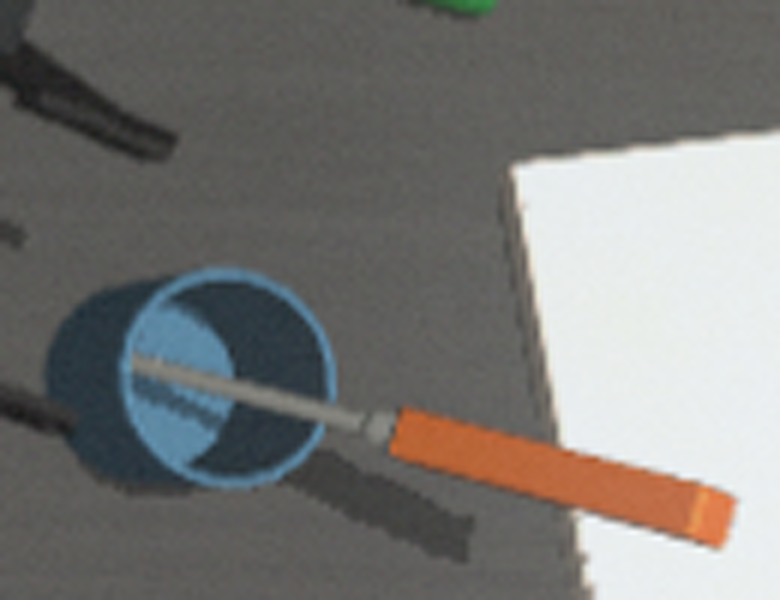

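```bash
python3 -c "
from h import *
np.set_printoptions(precision=4,suppress=True)
a,ea=two((430+715/6,200+517/6),(130+34/5,135+105/5));b,eb=two((430+396/6,200+433/6),(130+201/5,135+262/5))
c,ec=two((430+365/6,200+424/6),(130+217/5,135+265/5))
print(a,ea,b,eb,np.linalg.norm(a-b));d=(a-b)/np.linalg.norm(a-b);print('lean deg',np.degrees(np.arccos(d[2])),d)
G=a-d*.075;print('G',G);B=G-d*.205;print('bend',B)
e=(a-c)/np.linalg.norm(a-c);print(c,np.degrees(np.arccos(e[2])),np.linalg.norm(a-c))
h=np.array([d[0],d[1],0]);h/=np.linalg.norm(h);s=np.cross(d,np.cross(h,d)) 
print('tip if hook down',B+.03*(-np.array([0,0,1])+d*d[2])/np.linalg.norm(-np.array([0,0,1])+d*d[2]))
t=cv2.imread('pics/t25.png')
m=mask(t,(12,100,80),(30,255,255),(222,205,290,255));c,r=cv2.minEnclosingCircle(pts(m).astype(np.float32));print('ring',onz('top',[c],.01)[0])
"
```

```text
[ 0.4168 -0.4994  0.2535] 0.0032409703107804124 [ 0.4402 -0.436   0.153 ] 0.003125068650850237 0.12111399971203632
lean deg 33.906333713358116 [-0.1935 -0.5232  0.83  ]
G [ 0.4313 -0.4601  0.1913]
bend [ 0.471  -0.3529  0.0211]
[ 0.4427 -0.4274  0.1496] 36.34982690151646 0.12903134636070857
tip if hook down [ 0.4623 -0.3762  0.0044]
ring [0.527  0.0936 0.01  ]
```

```bash
python3 -m crank '{"dp":[[0,0,-1],[0,0,-2],[0,0,-2],[0,0,-1],[0,0,0],[0,0,0],[0,0,0],[0,0,0]],"delta_rot":[[0,0,0],[0,0,0],[0,0,0],[0,0,0],[0,0,0],[0,0,0],[0,0,0],[0,0,0]]}';python3 -c "
from h import *
s=ctrl.get_image('scene');t=ctrl.get_image('top')
a=cv2.imread('pics/t25.png');o=cv2.imread('pics/top0.png')
d=cv2.absdiff(a,t).max(2);print('rod change px',(d[230:300,490:560]>40).sum())
cv2.imwrite('pics/t26.png',t);cv2.imwrite('pics/s26.png',s)
m=mask(t,(12,100,80),(30,255,255),(222,205,290,255));c,r=cv2.minEnclosingCircle(pts(m).astype(np.float32));w=onz('top',[c],.01)[0];print('ring',w,r)
for n,(x0,y0,x1,y1) in dict(cap=(165,250,205,285),jar=(285,115,318,152),loupe=(238,148,265,175),driver=(430,165,520,208),scale=(335,95,368,160),box=(188,110,242,152)).items():
    print(n,(cv2.absdiff(o,t).max(2)[y0:y1,x0:x1]>50).sum())
go([.453,-.402,.22])"
```

```text
time: 29.85
position: [0.5016, -0.2658, 0.2554]
tool_rot: [1.782, -0.309, -0.25]
ft_force: [0.8, -1.3, -0.3]
grip_width: 1.0
rod change px 0
ring [1.08608013 0.76163232 0.01      ] 0.0
cap 0
jar 0
loupe 0
driver 0
scale 9
box 57
t 29.95 pos [ 0.5018 -0.2656  0.2554] grip 0.999 F [ 1.06 -0.1   0.56] tau [ 1.091 -0.51  -0.031]
q [ 0.135  0.544 -0.387  1.712  1.177  1.945 -0.843]
axes x,y,z rows
 [[ 0.9406 -0.3394 -0.0037]
 [-0.0744 -0.2166  0.9734]
 [-0.3312 -0.9154 -0.229 ]]
yaw of tool y -108.95
dp cm [ 0.05 -0.13 14.91]
```

View pics/t26.png

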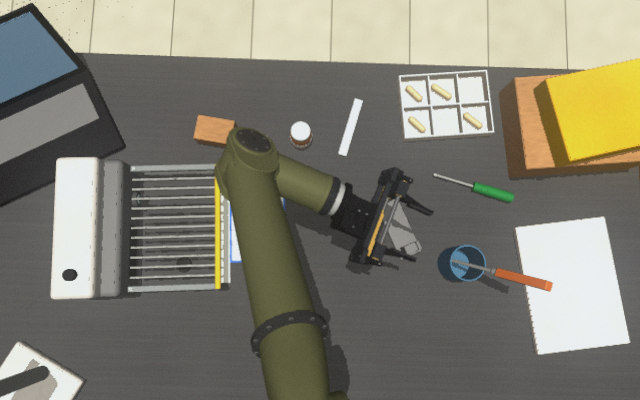

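View pics/s26.png

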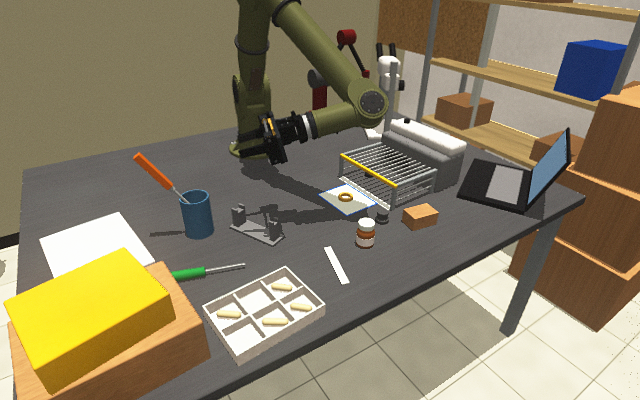

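The rod leans at rest in the pot (no pixel change), and the ring sits on the pad at scene pixel (345,197). The arm only hides it in the top view. The bystanders are where they were: the difference at the box is the arm overlapping it.

```bash
python3 -c "
from bench import ctrl
print(ctrl.close_job(),ctrl.get_state()['time'])"
```

```text
the job is handed in; nothing more can be done
the job is handed in; nothing more can be done
```

I hooked the ring, drew it out over the sill onto the white pad, and left the rod standing hook-down in the blue pot. The job was handed in at about 30 s of the 61 s allowed, and no verdict was reported.

**Last checks:**
- **Ring:** It lies flat about 6 mm from the pad centre, measured in the top view. In the final top picture the arm hid it, but the scene view shows it still on the pad.
- **Rod:** It was released and is at rest, with no change between two pictures. It leans 34–36° against the 40° limit; working it out from the pot and hook sizes gives about 33°. The hook tip is near the pot floor, within about 10 mm of the pot's axis.
- **Other things on the bench:** The cap, jar, loupe and driver show no pixel change, and the scale bar only 9 changed pixels. The difference at the box is the arm overlapping it in the picture.

**What went wrong or disagreed:**
- **First grip missed:** The jaws closed just above the handle, because the reported TCP lies about 31 mm beyond the true grasp point. I measured the offset in the pictures and corrected for it. It held when I checked it later with the tool horizontal.
- **Joint 2 at its limit:** My first attempt to tilt the rod over the pot brought joint 2 to a reading of -0.302 rad, against a stated limit of -0.3. I backed off and tilted from another heading. I can't tell whether that brief reading counts as passing the range.
- **Pressing on the pot floor:** Leaning the rod in the pot pushed it onto the floor with about 7 N. I lifted it slightly before releasing it.

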